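# Wedge the rocking cup warmer steady, then load it

## Robot

A 6-joint arm with a two-finger parallel gripper is mounted at the origin on the work surface. World frame = base frame: x ahead of the robot, y to its left, z up, the work surface at z = 0. Lengths are in m, angles in rad, forces in N, time in s.
With the tool pointing down it reaches from about 0.3 to 0.775 m from the base axis. Payload 14.6 kg.
Tool frame: the origin (TCP) lies at the centre of the arm's flange, where the gripper is bolted on; the fingertips stand 199 mm ahead of it and the grasp point (between the pads) lies 180 mm ahead of it (bot.tip_extent is the distance from the TCP to the fingertips, in m); z points along the fingers, y is the line along which they close (so a half turn about z gives the same grasp; the last joint's range is limited). The gripper opens to 94 mm and grips with 3 to 60 N. Pads are 16 mm wide; open, the fingers measure 119 mm over their backs; the gripper's body (75 mm by 177 mm) begins 78 mm behind the grasp point.
Start: joints at [1.093, 0.3, 1.521, -0, 1.321, -0.067], TCP at [0.22, 0.504, 0.405] pointing down, gripper open.
Joint ranges: [-3.03, 3.03], [-0.79, 2.21], [0.23, 2.52], [-1.04, 4.18], [0, 3.07], [-2.55, 2.55]. Speed limits (rad/s): [2.22, 2.22, 2.57, 3.14, 3.14, 3.14].

## Interface

Orientations are given as a unit quaternion [x, y, z, w].
In Python, from cell import bot gives the robot as it stands.
- The arm moves only by the tool jog_arm, never from a script. Its argument "commands" is one flat list of numbers, 7 for each row, row after row: the shift along the tool's x, y, z in m, then the turn, a rotation vector about the tool's x, y, z in rad, then the finger opening in m, from 0 to 0.094. In form: [tx, ty, tz, ax, ay, az, jaw, tx, ty, tz, ax, ay, az, jaw, ...]. A call has 1 to 12 rows; each row is the pose to reach, as a shift and turn from the pose commanded when the call began, along the tool's axes at that moment; what a row does not reach only later rows make up. A row lasts 1/10 s, in which the tool goes at most 50 mm and 8.59 degrees, less where a joint would pass 70% of its speed; a pose out of reach is approached as far as the arm can. A call with a gripper value outside its range is refused whole. The fingers move at their own pace and stop on an object; "grip_force" is the grip in N (left out, the last holds). Time passes only in rows, so rows that repeat a pose let the fingers close. It gives the time, the measured TCP pose, the force, the opening and the grip force at its end, in the units of the state.
- bot.get_state(): the state, without advancing time (a new reading comes with each control period).
- bot.read_camera(name): name is "side" or "top" or "wrist"; returns (picture, depth): 420x560x3 uint8, blue, green, red; 420x560 float32, m along the optical axis (not along the pixel's ray), 0 where there is no reading.
- bot.calibration(name): a dict with "fx", "fy", "cx", "cy" (pixels), "position" and "rotation" of the camera in the world. Camera axes: x right, y up, looking along -z (the intrinsics and any distortion apply to the point x, -y, -z); pixel columns grow to the right and rows downward; lengths in m; the calibration is good to about 2 mm. A picture is of the moment at which its call begins: read the wrist's pose just before it. calibration takes no time and is no camera call; for the wrist camera it gives the pose at the moment of the call.
- bot.hand_in(): hands the job in; it is judged then, once.
Trained networks look in the newest picture that a camera, given by its name, has taken for a name from the list of things; names that differ only in an ending like _2 or _b are one class to them, and where a whole thing is asked for, a point or a joint stands for the part that bears it (a point fixed in the world has none). Each returns a list of dicts, best first, with "score" (0 to 1); they miss things now and then, are a little off and sometimes report something else, mostly with a low value. They report only what shows in the picture. A call takes as long as a camera call. They do not tell look-alikes from the thing itself.
- bot.look_for(camera, target): "rect" ([left, top, width, height] in pixels, round what is visible of it).
- bot.pinpoint(camera, target): "xy" ([column, row] in pixels: a listed point, or the origin of a listed thing).
The state is a dict: "clock": time; "joint_pos": joint angles; "dq": joint speeds; "effort": joint torques, N m; "tool_pos": TCP position; "ee_rot": TCP orientation; "wrist_force": force on the tool from outside, world axes, zero at the start; "moment": the same for the moment, N m; "grip_width": finger opening in m; "grasp_force": force on a finger pad.
Only numpy, scipy, OpenCV 4.12 (cv2) and the standard library are available. Lean on these libraries where they do the work, as an engineer would, in place of code of your own. Each camera call takes 0.05 s, during which the arm holds its last target. There are 200 camera calls.

## Task

The cup warmer rocks because the foot at its far right-hand corner has lost its rubber boot. First move whatever stands on the counter beside that corner (a milk jug, a cocoa shaker, or both) over to the black bar mat and stand it there upright; then push the yellow wedge, thin end first, under the bare foot until it jams tight and stays by itself with the warmer level; only then stand all the white espresso cups that are on the counter upright on the warmer's top, inside its rail. Do not tip the warmer or shove it along the counter, and leave the rest of the counter as it is.

Things in the scene. Friction and masses are not known exactly. Their poses are not given: they have to be found in the camera images.
- warmer: Stainless cup warmer, loose, about 3 kg: housing 220 mm (its x) by 280 mm (its y), underside 30 mm and flat top deck 105 mm above the counter, on four feet. Around the deck's edge runs a thin rail 26 mm high (inner area 203 by 263 mm). Origin at counter level under the middle of the housing; z up, +x to its side far from the robot, +y to the robot's left. It stands on its three booted feet and is stable until something heavy leans on the bare corner
- bare_foot (a point): Middle of the underside of the bare brass foot (about 32 mm across) at the warmer's far right corner, at warmer x +85, y -115 mm; its underside is 14 mm above the counter, while the other three feet stand on rubber boots. Its outer edge lies 9 to 10 mm inside the housing's side face at warmer y -140 mm
- wedge: Yellow door wedge, 140 mm long (its x), 45 mm wide (its y), 0.12 kg: flat sole, 4 mm thick at the thin end (its +x end) rising evenly to 30 mm at the thick end (its -x end). Origin at the middle of the sole. Pushed straight in under the bare foot it meets it with some 54 mm of its length beyond the foot's edge, then resists sharply (10 to 15 N of push is tight; much more shoves the warmer)
- wedge_tip (a point): Middle of the thin end's lower edge, on the wedge's sole (wedge x +70 mm)
- jug: Steel milk jug, 92 mm high, body 69 mm across below, narrowing to 59 to 62 mm at 55 to 90 mm height; wire handle on its +x side reaching 64 mm from its axis. Origin at the middle of its foot, z up. About 0.28 kg. May be absent
- shaker: Steel cocoa shaker with a brown band and domed top, a cylinder 62 mm across and 98 mm high. Origin at the middle of its foot, z up. About 0.24 kg. May be absent
- mat: Black rubber bar mat lying on the counter, fixed, 230 mm (its x) by 130 mm (its y) by 4 mm. Origin under its middle. The things cleared away go here
- cup1: White espresso cup with a green band, no handle, 62 mm high, 61 mm across above 14 mm height, 55 mm across at the foot. Origin at the middle of its foot, z up. About 0.16 kg. May be absent
- cup2: White espresso cup with a green band, no handle, 62 mm high, 61 mm across above 14 mm height, 55 mm across at the foot. Origin at the middle of its foot, z up. About 0.16 kg. May be absent
- cup3: White espresso cup with a green band, no handle, 62 mm high, 61 mm across above 14 mm height, 55 mm across at the foot. Origin at the middle of its foot, z up. About 0.16 kg. May be absent
- cup4: White espresso cup with a green band, no handle, 62 mm high, 61 mm across above 14 mm height, 55 mm across at the foot. Origin at the middle of its foot, z up. About 0.16 kg. May be absent
- tamper: Bystander: tamper with wooden grip, base 58 mm across, 87 mm high. Origin at the middle of its foot
- portafilter: Bystander: portafilter, basket 68 mm across and 42 mm high, black handle along its +x to 164 mm. Origin under the basket
- saucers: Bystander: stack of four saucers, 110 mm across, 31 mm high. Origin at the middle of its foot
- spoon_pot: Bystander: blue pot of spoons, 80 mm across, 135 mm high with the spoons. Origin at the middle of its foot
- syrup: Bystander: amber syrup bottle, 66 mm across, 200 mm high. Origin at the middle of its foot
Things that resemble listed ones, but are neither listed nor needed, are in the scene too. Leave any blue look-alike of the cup2 alone.

How it is judged:
On the way, in this order (a step that is already met when the one before it is completed fails the run):
1. what stood beside the bare foot stands upright on the bar mat, let go (x of jug in the frame of mat between -0.115 and 0.115 m and y of jug in the frame of mat between -0.065 and 0.065 m and z of jug in the frame of mat between 0 and 0.012 m and angle between each of jug, shaker's own z axis and vertical below 0.1 rad and linear speed of each of jug, shaker below 0.03 m/s and contact force between the fingers and jug below 0.1 N and x of shaker in the frame of mat between -0.115 and 0.115 m and y of shaker in the frame of mat between -0.065 and 0.065 m and z of shaker in the frame of mat between 0 and 0.012 m and contact force between the fingers and shaker below 0.1 N), for 0.2 s.
2. the wedge is jammed tight under the bare foot, let go, and the warmer is level (x of bare_foot in the frame of wedge between -0.02 and 0.05 m and y of bare_foot in the frame of wedge between -0.02 and 0.02 m and z of bare_foot in the frame of wedge between 0 and 0.03 m and contact force between wedge and warmer above 1.5 N and angle between warmer's own z axis and vertical below 0.02 rad and linear speed of each of wedge, warmer below 0.03 m/s and contact force between the fingers and wedge below 0.1 N), for 0.5 s.
3. every cup stands upright on the warmer's top inside the rail, let go (x of cup1 in the frame of warmer between -0.085 and 0.085 m and y of cup1 in the frame of warmer between -0.115 and 0.115 m and z of cup1 in the frame of warmer between 0.098 and 0.114 m and angle between each of cup1, cup2, cup3, cup4's own z axis and vertical below 0.1 rad and linear speed of each of cup1, cup2, cup3, cup4 below 0.03 m/s and contact force between the fingers and cup1 below 0.1 N and x of cup2 in the frame of warmer between -0.085 and 0.085 m and y of cup2 in the frame of warmer between -0.115 and 0.115 m and z of cup2 in the frame of warmer between 0.098 and 0.114 m and contact force between the fingers and cup2 below 0.1 N and x of cup3 in the frame of warmer between -0.085 and 0.085 m and y of cup3 in the frame of warmer between -0.115 and 0.115 m and z of cup3 in the frame of warmer between 0.098 and 0.114 m and contact force between the fingers and cup3 below 0.1 N and x of cup4 in the frame of warmer between -0.085 and 0.085 m and y of cup4 in the frame of warmer between -0.115 and 0.115 m and z of cup4 in the frame of warmer between 0.098 and 0.114 m and contact force between the fingers and cup4 below 0.1 N), for 0.2 s.
At the end, for the whole second after the job is handed in: Jug and shaker upright (0.1 rad), middles on the mat; bare foot pressed on the wedge by over 1.5 N, foot's middle within 20 mm of the wedge's centre line and 20 to 90 mm from its thin end; warmer level to 0.02 rad; every cup upright on the deck inside the rail; all let go and at rest (all of step 1 and all of step 2 and all of step 3); the robot touches nothing.
It fails at once if the warmer is tipped by more than 0.05 rad (angle between warmer's own z axis and vertical above 0.05 rad).
It fails at once if the warmer is shoved more than 40 mm (distance of warmer from where it was at the start of the episode above 0.04 m).
It fails at once if a bystander (tamper, portafilter, saucers, spoon pot, syrup) is knocked over or more than 50 mm (distance of any of tamper, portafilter, saucers, spoon_pot, syrup from where it was at the start of the episode above 0.05 m or angle between any of tamper, portafilter, saucers, spoon_pot, syrup's own z axis and vertical above 0.4 rad).
Of jug, shaker only 1 to 2 are there at a start; the rules pass over those that are not, and their reading is None.
Of cup1, cup2, cup3, cup4 only 3 to 4 are there at a start; the rules pass over those that are not, and their reading is None.
At some moment in a run one of jug, shaker, cup1, cup2, cup3, cup4 may be knocked a few centimetres aside while the robot is not near it.
It also fails if it takes over 210 s, if anything falls off the work surface, if the arm or the gripper's body presses on something with over 40 N, if the wrist force passes 120 N, or if a joint passes its speed limit or range.

## Working session

There is one attempt and no reset: what is moved stays moved. The work goes in short steps, Python scripts to look and compute and a tool call to move; the robot and the scene stay as the last step left them, time stands still between calls to the robot, and variables do not carry over. Pictures are saved under pics/ and viewed, at most 14 in all, crops included, and the job is handed in when it is done.

Besides the shell and the picture viewer there is one more tool, called after ">>>" as a command line: name --argument value ..., lists and objects as JSON in quotes. jog_arm: Moves the arm, as the interface text tells. Its arguments: {"type":"object","properties":{"commands":{"type":"array","items":{"type":"number"}},"grip_force":{"type":"number"}},"required":["commands"]}

```bash
ls; mkdir -p pics; cat > h.py <<'E'
import numpy as np, cv2
from cell import bot
from scipy.spatial.transform import Rotation as R
def cal(n):
    c=bot.calibration(n); r=np.array(c['rotation'],float)
    M=r if r.shape==(3,3) else R.from_quat(r).as_matrix()
    return c,np.array(c['position']),M
def ray(n,uv):
    c,p,M=cal(n); d=np.array([(uv[0]-c['cx'])/c['fx'],-(uv[1]-c['cy'])/c['fy'],-1.0])
    return p,M@d
def atz(n,uv,z):
    p,d=ray(n,uv); return p+d*(z-p[2])/d[2]
def pt(n,uv,dep):
    p,d=ray(n,uv); return p+d*dep
def cloud(n,dep):
    c,p,M=cal(n); v,u=np.mgrid[0:dep.shape[0],0:dep.shape[1]]
    d=np.stack([(u-c['cx'])/c['fx'],-(v-c['cy'])/c['fy'],-np.ones(u.shape)],-1)
    return p+(d*dep[...,None])@M.T
E
python3 - <<'E'
from h import *
for n in('top','side'):
    im,d=bot.read_camera(n); cv2.imwrite(f'pics/{n}0.png',im); np.save(f'{n}0.npy',d)
    print(n,bot.calibration(n))
    for t in ['warmer','bare_foot','wedge','wedge_tip','jug','shaker','mat','cup1','tamper','portafilter','saucers','spoon_pot','syrup']:
        r=bot.pinpoint(n,t)
        print(t,[(np.round(x['xy']).tolist(),round(x['score'],2),np.round(atz(n,x['xy'],0)[:2],3).tolist()) for x in r[:6]])
print(bot.get_state())
E
```

```text
pics
top {'fx': 409.5566661261533, 'fy': 409.5566661261533, 'cx': 280.0721767923551, 'cy': 216.99866412866152, 'position': array([ 0.34165223, -0.02894886,  1.37698675]), 'rotation': array([-0.04745414,  0.04902977,  0.71010684, -0.7007799 ])}
warmer [([223.0, 218.0], 0.73, [0.532, 0.159])]
bare_foot [([287.0, 148.0], 0.39, [0.772, -0.061])]
wedge [([313.0, 237.0], 0.84, [0.463, -0.143]), ([311.0, 262.0], 0.27, [0.378, -0.133])]
wedge_tip [([312.0, 257.0], 0.92, [0.394, -0.138]), ([144.0, 228.0], 0.55, [0.499, 0.428]), ([340.0, 156.0], 0.19, [0.743, -0.245])]
jug [([314.0, 184.0], 0.9, [0.642, -0.151])]
shaker [([289.0, 189.0], 0.56, [0.628, -0.065])]
mat [([146.0, 227.0], 0.79, [0.503, 0.421])]
cup1 [([392.0, 228.0], 0.91, [0.488, -0.41]), ([413.0, 179.0], 0.88, [0.658, -0.492]), ([286.0, 267.0], 0.79, [0.363, -0.052]), ([356.0, 209.0], 0.76, [0.555, -0.293]), ([386.0, 270.0], 0.72, [0.348, -0.384]), ([360.0, 250.0], 0.7, [0.415, -0.3])]
tamper [([289.0, 149.0], 0.76, [0.77, -0.068])]
portafilter [([336.0, 154.0], 0.95, [0.749, -0.231])]
saucers [([378.0, 167.0], 0.92, [0.701, -0.37
[... 1206 characters left out ...]
 -0.375])]
{'clock': 1.4, 'joint_pos': array([ 1.09341054e+00,  2.99888482e-01,  1.52099185e+00, -2.15945989e-05,
        1.32068540e+00, -6.66012205e-02]), 'dq': array([ 0.00019776,  0.00059573, -0.00055995,  0.00116375,  0.00067005,
       -0.00144045]), 'effort': array([ 9.26295661e-05, -5.31658781e+01, -3.52915585e+01,  7.08646746e-02,
        2.11922434e-02, -1.23179376e-06]), 'tool_pos': array([0.21963194, 0.50423541, 0.40465535]), 'ee_rot': array([2.03948595e-01, 9.78981599e-01, 1.01525643e-05, 1.36922505e-05]), 'wrist_force': array([-0.0385409 , -1.33191346,  0.32469521]), 'moment': array([ 0.03294874, -0.0133648 ,  0.07189686]), 'grasp_force': 0.0, 'grip_width': 0.09437828018925659}
```

View pics/top0.png

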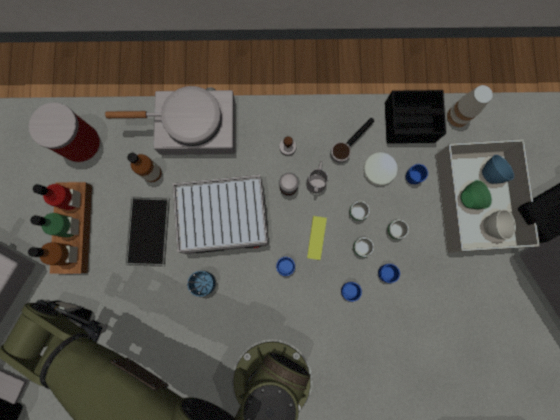

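View pics/side0.png

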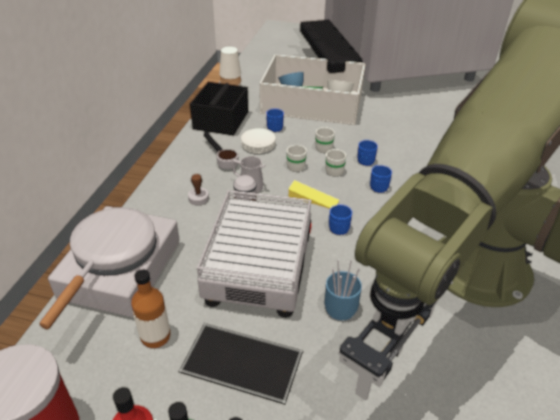

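The top view shows three white cups at (359,212), (398,229) and (363,247). The blue look-alikes to leave are at (417,174), (286,267), (388,273) and (350,291). Both the shaker (289,184) and the jug (317,182) stand at the warmer's far-right corner (262,177), and the wedge is at (317,238). Next I'll measure them with the depth clouds.

```bash
cat >> h.py <<'E'
def blob(P,mask):
    n,l,s,c=cv2.connectedComponentsWithStats(mask.astype(np.uint8))
    return [(P[l==i],s[i],c[i]) for i in range(1,n) if s[i][4]>15]
E
python3 - <<'E'
from h import *
im=cv2.imread('pics/top0.png'); d=np.load('top0.npy'); P=cloud('top',d)
u=lambda x,y:P[y,x].round(3)
print('counter',u(300,280),u(340,225))
hsv=cv2.cvtColor(im,cv2.COLOR_BGR2HSV)
# wedge
m=(hsv[...,0]>22)&(hsv[...,0]<36)&(hsv[...,1]>150)&(hsv[...,2]>100)
for p,s,c in blob(P,m):
    if s[4]>100:
        r=cv2.minAreaRect((p[:,:2]*1000).astype(np.float32)); print('wedge',r,s)
        k=p[:,0]>r[0][0]/1000; print(' z far/near',p[k,2].mean(),p[~k,2].mean())
# mat
m=(np.abs(P[...,0]-.5)<.14)&(np.abs(P[...,1]-.42)<.09)&(hsv[...,2]<60)&(P[...,2]<.02)
for p,s,c in blob(P,m):
    if s[4]>500: print('mat',cv2.minAreaRect((p[:,:2]*1000).astype(np.float32)))
# tall things
m=(P[...,2]>.03)&(d>0)&(P[...,0]>.2)&(P[...,0]<.82)&(P[...,1]<.25)&(P[...,1]>-.52)
for p,s,c in blob(P,m):
    z=np.percentile(p[:,2],95); q=p[p[:,2]>z-.012]
    (cx,cy),rr=cv2.minEnclosingCircle((q[:,:2]*1000).astype(np.float32))
    print(c.round(),'z',z.round(3),'circ',round(cx),round(cy),round(rr))
    if s[4]>2000:
        print('warmer',cv2.minAreaRect((p[p[:,2]>.09][:,:2]*1000).astype(np.float32)))
cv2.imwrite('pics/crop.png',cv2.resize(im[140:300,165:435],None,fx=2.95,fy=2.95,interpolation=cv2.INTER_CUBIC))
E
```

```text
counter [ 0.319 -0.096  0.004] [ 0.5   -0.235  0.004]
mat ((489.2349853515625, 414.8514099121094), (119.226318359375, 217.63690185546875), 86.88282012939453)
[211. 137.] z 0.137 circ 790 204 52
[406. 135.] z 0.102 circ 799 -462 58
[344. 148.] z 0.046 circ 769 -268 68
[288. 141.] z 0.089 circ 774 -62 15
[383. 155.] z 0.036 circ 732 -386 33
[318. 178.] z 0.094 circ 651 -159 49
[367. 164.] z 0.034 circ 703 -331 14
[417. 173.] z 0.063 circ 667 -492 32
[289. 183.] z 0.102 circ 633 -63 31
[228. 214.] z 0.128 circ 533 138 159
warmer ((531.8939819335938, 135.36656188964844), (217.47872924804688, 246.1321563720703), 5.020289421081543)
[386. 180.] z 0.036 circ 647 -389 23
[360. 210.] z 0.065 circ 544 -294 31
[320. 218.] z 0.034 circ 517 -168 17
[398. 228.] z 0.063 circ 481 -418 31
[364. 246.] z 0.065 circ 425 -302 31
[286. 265.] z 0.065 circ 367 -49 30
[390. 272.] z 0.065 circ 339 -383 31
[203. 283.] z 0.112 circ 316 220 28
[194. 281.] z 0.133 circ 322 246 2
[352. 291.] z 0.065 circ 283 -258 31
```

View pics/crop.png

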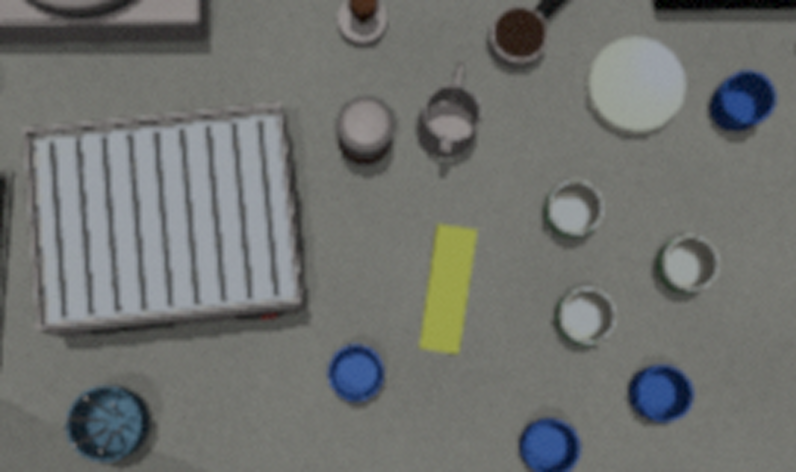

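The crop confirms the picture: white cups with green bands, the wedge's thick end on the far side (z 0.034), and the jug handle pointing away (+x). I'll move to a hover over the shaker.

```bash
cat >> h.py <<'E'
def go(g,th):
    "shift/turn in tool axes to bring the grasp point to g with tool y at heading th (deg), tool down"
    s=bot.get_state(); Rm=R.from_quat(s['ee_rot']); t=np.radians(th)
    T=R.from_matrix(np.array([[-np.sin(t),np.cos(t),0],[np.cos(t),np.sin(t),0],[0,0,-1]]))
    tcp=np.array(g)+[0,0,.18]
    print('shift',Rm.inv().apply(tcp-s['tool_pos']).round(4),'turn',(Rm.inv()*T).as_rotvec().round(4),'clock',s['clock'])
E
python3 - <<'E'
from h import *
go([.60,-.07,.30],0)
im=cv2.imread('pics/top0.png'); d=np.load('top0.npy'); P=cloud('top',d)
m=(P[...,2]>.09)&(P[...,2]<.16)&(P[...,0]>.38)&(P[...,0]<.70)&(P[...,1]<.31)&(P[...,1]>-.02)
for p,s,c in blob(P,m):
    print(s,cv2.minAreaRect((p[:,:2]*1000).astype(np.float32)))
E
```

```text
shift [-0.578  -0.3746 -0.0753] turn [0.   0.   1.16] clock 1.4
[ 173  174   95   79 6296] ((530.3329467773438, 151.71627807617188), (217.47430419921875, 279.0244140625), 5.093377113342285)
```

>>> jog_arm --commands '[0, 0, -0.075, 0, 0, 0, 0.094, -0.289, -0.187, -0.075, 0, 0, 0.58, 0.094, -0.578, -0.375, -0.075, 0, 0, 1.16, 0.094, -0.578, -0.375, -0.075, 0, 0, 1.16, 0.094, -0.578, -0.375, -0.075, 0, 0, 1.16, 0.094, -0.578, -0.375, -0.075, 0, 0, 1.16, 0.094, -0.578, -0.375, -0.075, 0, 0, 1.16, 0.094, -0.578, -0.375, -0.075, 0, 0, 1.16, 0.094, -0.578, -0.375, -0.075, 0, 0, 1.16, 0.094, -0.578, -0.375, -0.075, 0, 0, 1.16, 0.094, -0.578, -0.375, -0.075, 0, 0, 1.16, 0.094, -0.578, -0.375, -0.075, 0, 0, 1.16, 0.094]'

```text
clock: 2.6
tool_pos: [0.5236, 0.0438, 0.4752]
ee_rot: [0.707, 0.707, 0.0, 0.0]
wrist_force: [0.7, 1.3, 0.5]
grip_width: 0.0939
grasp_force: 0.0
```

>>> jog_arm --commands '[-0.114, 0.077, 0, 0, 0, 0, 0.094, -0.114, 0.077, 0, 0, 0, 0, 0.094, -0.114, 0.077, 0, 0, 0, 0, 0.094, -0.114, 0.077, 0, 0, 0, 0, 0.094, -0.114, 0.077, 0, 0, 0, 0, 0.094]'

```text
clock: 3.1
tool_pos: [0.6, -0.0685, 0.4744]
ee_rot: [0.707, 0.707, -0.0, -0.0]
wrist_force: [0.1, 0.7, 0.5]
grip_width: 0.0941
grasp_force: 0.0
```

```bash
python3 - <<'E'
from h import *
c,p,M=cal('wrist'); print(c,M[:,2].round(2),bot.get_state()['tool_pos'])
im,d=bot.read_camera('wrist'); cv2.imwrite('pics/w1.png',im)
P=cloud('wrist',d)
m=(P[...,2]>.05)&(d>.1)&(P[...,1]<-.01)
for p,s,c in blob(P,m):
    if s[4]<200: continue
    z=np.percentile(p[:,2],98)
    for lo,hi in((.05,.075),(.075,.09),(z-.006,z+.01)):
        q=p[(p[:,2]>lo)&(p[:,2]<hi)]
        if len(q)>5: print(s,'z',z.round(3),lo,q[:,:2].min(0).round(3),q[:,:2].max(0).round(3))
E
```

```text
{'fx': 312.05924760279817, 'fy': 312.05924760279817, 'cx': 284.4269133982816, 'cy': 209.1347275856582, 'position': array([ 0.59909285, -0.00297239,  0.45490388]), 'rotation': array([-1.14974677e-01,  8.33995216e-04, -7.33633226e-04,  9.93367802e-01])} [0.   0.23 0.97] [ 0.60002888 -0.06850332  0.47442484]
[ 74 149  54  49 848] z 0.064 0.05 [ 0.334 -0.078] [ 0.394 -0.018]
[ 74 149  54  49 848] z 0.064 0.05801647437199942 [ 0.334 -0.078] [ 0.394 -0.018]
[ 286  159   54   54 2269] z 0.102 0.05 [ 0.602 -0.055] [ 0.645 -0.031]
[ 286  159   54   54 2269] z 0.102 0.075 [ 0.6   -0.092] [ 0.663 -0.03 ]
[ 286  159   54   54 2269] z 0.102 0.09556759294044448 [ 0.606 -0.086] [ 0.657 -0.035]
[409 172  33  27 690] z 0.088 0.05 [ 0.756 -0.077] [ 0.775 -0.045]
[409 172  33  27 690] z 0.088 0.075 [ 0.757 -0.076] [ 0.786 -0.046]
[409 172  33  27 690] z 0.088 0.0816155439267075 [ 0.757 -0.076] [ 0.786 -0.047]
[ 285  229  162   67 4518] z 0.35 0.05 [ 0.611 -0.187] [ 0.702 -0.125]
[ 285  229  162   67 4518] z 0.35 0.075 [ 0.613 -0.186] [ 0.703 -0.126]
[ 285  229  162   67 4518] z 0.35 0.3436278227839568 [ 0.645 -0.063] [ 0.658 -0.058]
[ 123  233   85   63 2887] z 0.351 0.3446019380279066 [ 0.539 -0.062] [ 0.552 -0.058]
[ 132  331   55   45 1182] z 0.369 0.05 [ 0.397 -0.332] [ 0.453 -0.272]
[ 132  331   55   45 1182] z 0.369 0.36278407118837075 [ 0.549 -0.078] [ 0.551 -0.063]
[225 331  42  31 431] z 0.064 0.05 [ 0.512 -0.323] [ 0.572 -0.272]
[225 331  42  31 431] z 0.064 0.057908982610122554 [ 0.512 -0.323] [ 0.572 -0.272]
[407 331  31  37 675] z 0.368 0.3624749210106688 [ 0.646 -0.078] [ 0.648 -0.063]
```

View pics/w1.png

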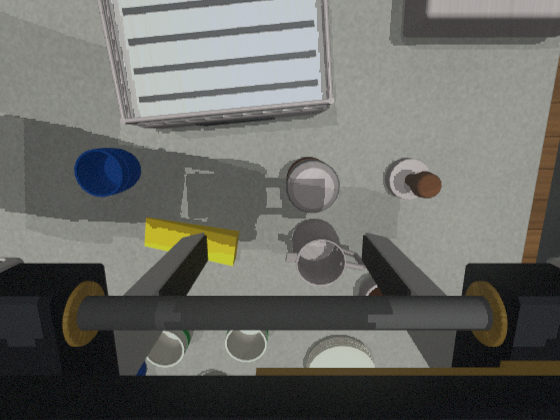

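The wrist view shows the warmer's bare corner at (330,103), shaker at (313,187), jug at (320,262) with its handle to the right, and tamper at (415,180). The shaker centre is at (0.632, -0.061), so I'll grasp it there.

>>> jog_arm --commands '[0.0075, 0.032, 0.05, 0, 0, 0, 0.094, 0.0075, 0.032, 0.1, 0, 0, 0, 0.094, 0.0075, 0.032, 0.15, 0, 0, 0, 0.094, 0.0075, 0.032, 0.2, 0, 0, 0, 0.094, 0.0075, 0.032, 0.234, 0, 0, 0, 0.094, 0.0075, 0.032, 0.234, 0, 0, 0, 0.094, 0.0075, 0.032, 0.234, 0, 0, 0, 0.05, 0.0075, 0.032, 0.234, 0, 0, 0, 0.05, 0.0075, 0.032, 0.234, 0, 0, 0, 0.05, 0.0075, 0.032, 0.234, 0, 0, 0, 0.05, 0.0075, 0.032, 0.234, 0, 0, 0, 0.05, 0.0075, 0.032, 0.234, 0, 0, 0, 0.05]' --grip_force 20

```text
clock: 4.35
tool_pos: [0.6321, -0.0606, 0.2423]
ee_rot: [0.707, 0.707, 0.001, 0.001]
wrist_force: [-1.1, 0.6, 7.5]
grip_width: 0.0618
grasp_force: 20.0
```

>>> jog_arm --commands '[0, 0, -0.05, 0, 0, 0, 0.05, 0, 0, -0.1, 0, 0, 0, 0.05, 0, 0, -0.15, 0, 0, 0, 0.05, 0, 0, -0.18, 0, 0, 0, 0.05, 0.05, -0.008, -0.18, 0, 0, 0, 0.05, 0.1, -0.016, -0.18, 0, 0, 0, 0.05, 0.15, -0.025, -0.18, 0, 0, 0, 0.05, 0.2, -0.033, -0.18, 0, 0, 0, 0.05, 0.25, -0.042, -0.18, 0, 0, 0, 0.05, 0.3, -0.05, -0.18, 0, 0, 0, 0.05, 0.35, -0.06, -0.18, 0, 0, 0, 0.05, 0.4, -0.07, -0.18, 0, 0, 0, 0.05]'

```text
clock: 5.55
tool_pos: [0.5623, 0.3352, 0.421]
ee_rot: [0.707, 0.707, -0.0, -0.0]
wrist_force: [1.2, 0.5, -1.9]
grip_width: 0.0618
grasp_force: 20.0
```

```bash
python3 - <<'E'
from h import *
go([.55,.412,.25],0); print(bot.get_state()['tool_pos'],bot.get_state()['grasp_force'],bot.get_state()['grip_width'])
E
```

```text
shift [ 0.0768 -0.0123 -0.009 ] turn [-0.0002  0.0001 -0.0001] clock 5.55
[0.56229923 0.33522374 0.42102518] 19.99922275543213 0.061818469226605284
```

>>> jog_arm --commands '[0.045, -0.007, 0, 0, 0, 0, 0.05, 0.077, -0.012, 0, 0, 0, 0, 0.05, 0.077, -0.012, 0.05, 0, 0, 0, 0.05, 0.077, -0.012, 0.1, 0, 0, 0, 0.05, 0.077, -0.012, 0.14, 0, 0, 0, 0.05, 0.077, -0.012, 0.16, 0, 0, 0, 0.05, 0.077, -0.012, 0.173, 0, 0, 0, 0.05, 0.077, -0.012, 0.173, 0, 0, 0, 0.05, 0.077, -0.012, 0.173, 0, 0, 0, 0.05]'

```text
clock: 6.45
tool_pos: [0.5513, 0.4105, 0.249]
ee_rot: [0.707, 0.707, 0.001, 0.0]
wrist_force: [-0.5, -0.2, -2.3]
grip_width: 0.0617
grasp_force: 20.0
```

>>> jog_arm --commands '[0, 0, 0, 0, 0, 0, 0.094, 0, 0, 0, 0, 0, 0, 0.094, 0, 0, 0, 0, 0, 0, 0.094, 0, 0, 0, 0, 0, 0, 0.094, 0, 0, -0.05, 0, 0, 0, 0.094, 0, 0, -0.1, 0, 0, 0, 0.094, 0, 0, -0.15, 0, 0, 0, 0.094, 0, 0, -0.19, 0, 0, 0, 0.094, -0.05, 0, -0.19, 0, 0, 0.15, 0.094, -0.1, 0, -0.19, 0, 0, 0.3, 0.094, -0.1, 0, -0.19, 0, 0, 0.3, 0.094]'

```text
clock: 7.55
tool_pos: [0.5514, 0.306, 0.4388]
ee_rot: [0.808, 0.59, 0.0, 0.0]
wrist_force: [0.3, 0.9, -0.1]
grip_width: 0.0938
grasp_force: 0.0
```

```bash
python3 - <<'E'
from h import *
im,d=bot.read_camera('top'); cv2.imwrite('pics/t2.png',im); P=cloud('top',d)
m=(P[...,2]>.06)&(P[...,2]<.12)&(d>0)&(P[...,0]>.42)&(P[...,0]<.67)&(P[...,1]>.35)&(P[...,1]<.48)
for p,s,c in blob(P,m): print(c.round(),s,p[:,2].max(),cv2.minEnclosingCircle((p[p[:,2]>.08][:,:2]*1000).astype(np.float32)))
print([(x['xy'],x['score']) for x in bot.look_for('top','shaker')and bot.pinpoint('top','shaker')])
go([.643,-.156,.25],90); print(bot.get_state()['tool_pos'])
E
```

```text
[]
shift [-0.4177  0.2255  0.0084] turn [ 1.0000e-03 -0.0000e+00 -1.8713e+00] clock 7.65
[0.55119901 0.30970411 0.43861879]
```

>>> jog_arm --commands '[-0.042, 0.023, 0, 0, 0, -0.15, 0.094, -0.084, 0.046, 0, 0, 0, -0.3, 0.094, -0.125, 0.068, 0, 0, 0, -0.45, 0.094, -0.167, 0.09, 0, 0, 0, -0.6, 0.094, -0.209, 0.113, 0, 0, 0, -0.75, 0.094, -0.25, 0.135, 0, 0, 0, -0.9, 0.094, -0.292, 0.158, 0, 0, 0, -1.05, 0.094, -0.334, 0.18, 0, 0, 0, -1.2, 0.094, -0.376, 0.203, 0, 0, 0, -1.35, 0.094, -0.418, 0.226, 0, 0, 0, -1.5, 0.094, -0.418, 0.226, 0, 0, 0, -1.65, 0.094, -0.418, 0.226, 0, 0, 0, -1.8, 0.094]'

```text
clock: 8.85
tool_pos: [0.6444, -0.1562, 0.4371]
ee_rot: [0.058, 0.998, 0.0, -0.0]
wrist_force: [-0.2, 0.6, -0.4]
grip_width: 0.094
grasp_force: 0.0
```

```bash
python3 - <<'E'
from h import *
im,d=bot.read_camera('top'); cv2.imwrite('pics/t2.png',im); P=cloud('top',d)
m=(P[...,2]>.06)&(P[...,2]<.12)&(d>0)&(P[...,0]>.42)&(P[...,0]<.67)&(P[...,1]>.35)&(P[...,1]<.48)
for p,s,c in blob(P,m): print(c.round(),s,p[:,2].max(),cv2.minEnclosingCircle((p[p[:,2]>.08][:,:2]*1000).astype(np.float32)))
go([.643,-.156,.20],90); print(bot.get_state()['tool_pos'])
im,d=bot.read_camera('wrist'); cv2.imwrite('pics/w2.png',im);P=cloud('wrist',d)
m=(P[...,2]>.06)&(P[...,2]<.11)&(d>.1)&(P[...,0]<.75)&(P[...,0]>.58)&(P[...,1]<-.1)&(P[...,1]>-.23)
for p,s,c in blob(P,m):
    q=p[p[:,2]>.085]; print(s,q.min(0),q.max(0),cv2.fitEllipse((q[:,:2]*1000).astype(np.float32)))
E
```

```text
[146. 174.] [137 171  18   8  73] 0.119145670516136 ((665.939453125, 399.7979736328125), 21.3408260345459)
[143. 208.] [132 198  23  21 362] 0.1086863022532274 ((554.215087890625, 407.0402526855469), 32.313072204589844)
shift [ 0.0013 -0.0007  0.0573] turn [ 0.0004 -0.0005 -0.1053] clock 8.9
[ 0.64435556 -0.15543124  0.4373156 ]
[ 254  158   59   92 1268] [ 0.59939588 -0.1876126   0.08500002] [ 0.67447978 -0.12565956  0.09681601] ((640.7691040039062, -155.8834991455078), (58.10126876831055, 67.90509796142578), 77.61272430419922)
```

>>> jog_arm --commands '[0.001, -0.001, 0.05, 0, 0, 0, 0.094, 0.001, -0.001, 0.1, 0, 0, 0, 0.094, 0.001, -0.001, 0.15, 0, 0, 0, 0.094, 0.001, -0.001, 0.187, 0, 0, 0, 0.094, 0.001, -0.001, 0.187, 0, 0, 0, 0.094, 0.001, -0.001, 0.187, 0, 0, 0, 0.05, 0.001, -0.001, 0.187, 0, 0, 0, 0.05, 0.001, -0.001, 0.187, 0, 0, 0, 0.05, 0.001, -0.001, 0.187, 0, 0, 0, 0.05, 0.001, -0.001, 0.187, 0, 0, 0, 0.05, 0.001, -0.001, 0.187, 0, 0, 0, 0.05]' --grip_force 20

```text
clock: 10.05
tool_pos: [0.6425, -0.1566, 0.2521]
ee_rot: [0.061, 0.998, -0.0, 0.001]
wrist_force: [-0.9, 1.0, 7.4]
grip_width: 0.0597
grasp_force: 20.0
```

```bash
python3 - <<'E'
from h import *
s=bot.get_state();print(s['tool_pos'],s['grip_width'],s['grasp_force'])
go([.432,.415,.25],84)
E
```

```text
[ 0.6425032  -0.15661121  0.25206662] 0.05973888052258835 19.999954998493195
shift [ 0.2787  0.5414 -0.1785] turn [-0.0003  0.0014 -0.0182] clock 10.05
```

>>> jog_arm --commands '[0, 0, -0.05, 0, 0, 0, 0.05, 0, 0, -0.1, 0, 0, 0, 0.05, 0, 0, -0.15, 0, 0, 0, 0.05, 0, 0, -0.178, 0, 0, 0, 0.05, 0.035, 0.068, -0.178, 0, 0, 0, 0.05, 0.07, 0.135, -0.178, 0, 0, 0, 0.05, 0.105, 0.203, -0.178, 0, 0, 0, 0.05, 0.14, 0.271, -0.178, 0, 0, 0, 0.05, 0.174, 0.338, -0.178, 0, 0, 0, 0.05, 0.21, 0.406, -0.178, 0, 0, 0, 0.05, 0.244, 0.474, -0.178, 0, 0, 0, 0.05, 0.279, 0.541, -0.178, 0, 0, 0, 0.05]'

```text
clock: 11.25
tool_pos: [0.5028, 0.2203, 0.4289]
ee_rot: [0.062, 0.998, -0.0, -0.0]
wrist_force: [1.7, 0.3, -3.1]
grip_width: 0.0598
grasp_force: 20.0
```

```bash
python3 - <<'E'
from h import *
s=bot.get_state();print(s['tool_pos'],s['grip_width'],s['grasp_force'])
go([.432,.415,.078],84)
E
```

```text
[0.50275712 0.22029867 0.42889883] 0.0598113635994051 19.99873459339142
shift [0.0941 0.1846 0.1709] turn [-0.0002 -0.0003 -0.0185] clock 11.25
```

>>> jog_arm --commands '[0.047, 0.092, 0, 0, 0, 0, 0.05, 0.094, 0.185, 0, 0, 0, 0, 0.05, 0.094, 0.185, 0, 0, 0, 0, 0.05, 0.094, 0.185, 0, 0, 0, 0, 0.05, 0.094, 0.185, 0, 0, 0, 0, 0.05, 0.094, 0.185, 0, 0, 0, 0, 0.05, 0.094, 0.185, 0.05, 0, 0, 0, 0.05, 0.094, 0.185, 0.1, 0, 0, 0, 0.05, 0.094, 0.185, 0.14, 0, 0, 0, 0.05, 0.094, 0.185, 0.16, 0, 0, 0, 0.05, 0.094, 0.185, 0.171, 0, 0, 0, 0.05, 0.094, 0.185, 0.171, 0, 0, 0, 0.05]'

```text
clock: 12.45
tool_pos: [0.434, 0.4127, 0.2575]
ee_rot: [0.062, 0.998, -0.001, -0.0]
wrist_force: [0.2, 0.3, -2.4]
grip_width: 0.0598
grasp_force: 20.0
```

>>> jog_arm --commands '[0, 0, 0.001, 0, 0, 0, 0.05, 0, 0, 0.001, 0, 0, 0, 0.094, 0, 0, 0.001, 0, 0, 0, 0.094, 0, 0, 0.001, 0, 0, 0, 0.094, 0, 0, 0.001, 0, 0, 0, 0.094, 0, 0, -0.05, 0, 0, 0, 0.094, 0, 0, -0.1, 0, 0, 0, 0.094, 0, 0, -0.15, 0, 0, 0, 0.094, 0, 0, -0.18, 0, 0, 0, 0.094, 0, 0, -0.2, 0, 0, 0, 0.094]'

```text
clock: 13.45
tool_pos: [0.4329, 0.4136, 0.4614]
ee_rot: [0.061, 0.998, 0.001, 0.001]
wrist_force: [0.1, -0.4, 0.1]
grip_width: 0.0942
grasp_force: 0.0
```

```bash
python3 - <<'E'
from h import *
s=bot.get_state();print(s['tool_pos'],s['grip_width'],s['grasp_force'])
im,d=bot.read_camera('wrist'); cv2.imwrite('pics/w3.png',im);P=cloud('wrist',d)
m=(P[...,2]>.07)&(P[...,2]<.12)&(d>.1)&(P[...,1]>.33)&(P[...,0]<.62)
for p,s,c in blob(P,m): print(s,p.min(0).round(3),p.max(0).round(3))
go([.47,.0,.30],0)
E
```

```text
[0.4329291  0.41358584 0.46139832] 0.09421941556872557 0.0
[478   0  64   5 182] [0.254 0.645 0.07 ] [0.265 0.706 0.083]
[ 458  114   60   67 1781] [0.375 0.624 0.07 ] [0.443 0.66  0.12 ]
[ 257  159   55   87 1090] [0.392 0.383 0.07 ] [0.498 0.445 0.102]
[ 458  193   82   63 1849] [0.465 0.623 0.07 ] [0.528 0.696 0.12 ]
[ 266  259   52   37 1582] [0.52  0.378 0.07 ] [0.563 0.441 0.109]
[481 261  17   2  27] [0.555 0.654 0.07 ] [0.559 0.675 0.076]
[457 271   8  25 138] [0.565 0.624 0.07 ] [0.6   0.632 0.084]
shift [-0.0875 -0.4058 -0.0179] turn [7.4000e-03 2.0000e-04 1.4481e+00] clock 13.5
```

View pics/w3.png

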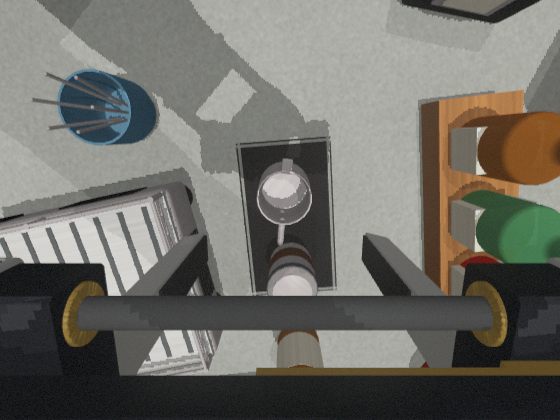

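The jug at (285,192) and the shaker at (293,270) stand upright on the mat, so step 1 is met. Next is a hover by the wedge.

```bash
python3 - <<'E'
from h import *
go([.55,-.17,.26],80)
E
```

```text
shift [-0.1875 -0.565   0.0218] turn [0.0051 0.0045 0.0518] clock 13.5
```

>>> jog_arm --commands '[-0.0156, -0.047, 0, 0.005, 0.0045, 0.052, 0.094, -0.031, -0.094, 0, 0.005, 0.0045, 0.052, 0.094, -0.047, -0.141, 0, 0.005, 0.0045, 0.052, 0.094, -0.0625, -0.188, 0, 0.005, 0.0045, 0.052, 0.094, -0.078, -0.235, 0, 0.005, 0.0045, 0.052, 0.094, -0.094, -0.282, 0, 0.005, 0.0045, 0.052, 0.094, -0.109, -0.329, 0, 0.005, 0.0045, 0.052, 0.094, -0.125, -0.376, 0, 0.005, 0.0045, 0.052, 0.094, -0.14, -0.423, 0, 0.005, 0.0045, 0.052, 0.094, -0.156, -0.47, 0.005, 0.005, 0.0045, 0.052, 0.094, -0.172, -0.517, 0.01, 0.005, 0.0045, 0.052, 0.094, -0.1875, -0.565, 0.02, 0.005, 0.0045, 0.052, 0.094]'

```text
clock: 14.7
tool_pos: [0.5499, -0.1706, 0.438]
ee_rot: [0.087, 0.996, -0.002, -0.002]
wrist_force: [0.3, 0.3, 0.3]
grip_width: 0.0941
grasp_force: 0.0
```

```bash
cat > wedge.py <<'E'
from h import *
import sys
s=bot.get_state();print(s['tool_pos'],s['ee_rot'],s['clock'])
def wedge(n):
    im,d=bot.read_camera(n); cv2.imwrite(f'pics/wg_{n}_{s["clock"]:.1f}.png',im);P=cloud(n,d)
    hsv=cv2.cvtColor(im,cv2.COLOR_BGR2HSV)
    m=(hsv[...,0]>20)&(hsv[...,0]<38)&(hsv[...,1]>120)&(hsv[...,2]>60)&(P[...,2]<.06)&(d>0)
    k=cv2.morphologyEx(m.astype(np.uint8),cv2.MORPH_OPEN,np.ones((3,3)))
    B=[b for b in blob(P,k) if b[1][4]>150]
    for p,st,c in B:
        q=p[p[:,2]>.002]; r=cv2.minAreaRect((q[:,:2]*1000).astype(np.float32))
        bx=cv2.boxPoints(r); print(n,st,'rect',np.round(r[0],1),np.round(r[1],1),round(r[2],1),'corners',bx.round().tolist())
        a=np.linalg.lstsq(np.c_[q[:,:2],np.ones(len(q))],q[:,2],rcond=None)[0]; print(' slope',np.hypot(*a[:2]).round(3),'thin heading',np.degrees(np.arctan2(-a[1],-a[0])).round(1))
wedge(sys.argv[1])
E
python3 wedge.py wrist; python3 wedge.py top
```

```text
[ 0.54986689 -0.17062952  0.43802199] [ 0.08731017  0.99617616 -0.00243321 -0.00201637] 14.7
wrist [ 268   55   38  118 4239] rect [ 456.  -159.7] [ 44.9 139.4] 80.7 corners [[384.0, -171.0], [521.0, -193.0], [528.0, -149.0], [391.0, -126.0]]
 slope 0.182 thin heading 170.9
[ 0.55020085 -0.17626133  0.43528912] [ 0.08914975  0.99600805 -0.00277553 -0.00354734] 14.75
```

```bash
python3 - <<'E'
from h import *
go([.505,-.168,.021],80.7);print(bot.get_state()['tool_pos'])
E
```

```text
shift [ 0.0434 -0.0017  0.235 ] turn [-0.0051 -0.0075 -0.0172] clock 14.8
[ 0.5499514  -0.17321996  0.43561878]
```

>>> jog_arm --commands '[0.044, -0.002, 0.05, -0.005, -0.0075, -0.017, 0.094, 0.044, -0.002, 0.1, -0.005, -0.0075, -0.017, 0.094, 0.044, -0.002, 0.15, -0.005, -0.0075, -0.017, 0.094, 0.044, -0.002, 0.19, -0.005, -0.0075, -0.017, 0.094, 0.044, -0.002, 0.22, -0.005, -0.0075, -0.017, 0.094, 0.044, -0.002, 0.232, -0.005, -0.0075, -0.017, 0.094, 0.044, -0.002, 0.232, -0.005, -0.0075, -0.017, 0.094]'

```text
clock: 15.5
tool_pos: [0.5049, -0.1634, 0.2056]
ee_rot: [0.079, 0.997, 0.0, 0.0]
wrist_force: [-0.1, 0.2, 0.8]
grip_width: 0.0946
grasp_force: 0.0
```

```bash
python3 - <<'E'
from h import *
go([.505,-.168,.021],80.7);print(bot.get_state()['tool_pos'],bot.get_state()['wrist_force'])
E
```

```text
shift [-0.0008 -0.0045  0.0046] turn [0.0004 0.001  0.0048] clock 15.5
[ 0.50489848 -0.16344422  0.20562832] [-0.13214226  0.21715638  0.83975289]
```

>>> jog_arm --commands '[0, -0.0045, 0.002, 0, 0, 0.005, 0.094, 0, -0.0045, 0.002, 0, 0, 0.005, 0.094, 0, -0.0045, 0.002, 0, 0, 0.005, 0.03, 0, -0.0045, 0.002, 0, 0, 0.005, 0.03, 0, -0.0045, 0.002, 0, 0, 0.005, 0.03, 0, -0.0045, 0.002, 0, 0, 0.005, 0.03, 0, -0.0045, 0.002, 0, 0, 0.005, 0.03, 0, -0.0045, 0.002, 0, 0, 0.005, 0.03, 0, -0.0045, -0.04, 0, 0, 0.005, 0.03, 0, -0.0045, -0.06, 0, 0, 0.005, 0.03, 0, -0.0045, -0.06, 0, 0, 0.005, 0.03]' --grip_force 35

```text
clock: 16.6
tool_pos: [0.5045, -0.1684, 0.269]
ee_rot: [0.081, 0.997, -0.001, 0.004]
wrist_force: [-0.6, 0.1, -1.5]
grip_width: 0.0447
grasp_force: 34.7
```

```bash
python3 - <<'E'
from h import *
s=bot.get_state();print(s['tool_pos'],s['wrist_force'],s['grip_width'],s['grasp_force'])
# hover where the wedge will start: tip 40 mm outside the housing
a=np.radians(5.1); ax=np.array([-np.sin(a),np.cos(a)])
foot=np.array([.530,.152])+R.from_euler('z',a).as_matrix()[:2,:2]@[.085,-.115]
print('foot',foot,'grasp pt when jammed',foot-ax*(.016+.066)) 
g=foot-ax*(.016+.066+.13); print(g); go([*g,.083],5.1)
E
python3 wedge.py top
```

```text
[ 0.50454274 -0.16842345  0.26895754] [-0.61753109  0.07671067 -1.48809414] 0.04469146559382672 34.70073759555817
foot [0.62488633 0.04501129] grasp pt when jammed [ 0.63217567 -0.03666407]
[ 0.64373193 -0.16614941]
shift [-0.1369  0.0248  0.0069] turn [0.0039 0.0071 1.319 ] clock 16.6
[ 0.50454274 -0.16842345  0.26895754] [ 8.12746719e-02  9.96684671e-01 -8.67966218e-04  3.65261414e-03] 16.6
```

>>> jog_arm --commands '[-0.015, 0.003, 0, 0, 0, 0.147, 0.03, -0.03, 0.006, 0, 0, 0, 0.293, 0.03, -0.046, 0.008, 0, 0, 0, 0.44, 0.03, -0.061, 0.011, 0, 0, 0, 0.586, 0.03, -0.076, 0.014, 0, 0, 0, 0.733, 0.03, -0.091, 0.017, 0, 0, 0, 0.879, 0.03, -0.106, 0.019, 0, 0, 0, 1.026, 0.03, -0.122, 0.022, 0.003, 0, 0, 1.172, 0.03, -0.137, 0.025, 0.006, 0.004, 0.007, 1.319, 0.03, -0.137, 0.025, 0.006, 0.004, 0.007, 1.319, 0.03, -0.137, 0.025, 0.006, 0.004, 0.007, 1.319, 0.03]'

```text
clock: 17.75
tool_pos: [0.6429, -0.1657, 0.2591]
ee_rot: [0.673, 0.739, -0.001, -0.003]
wrist_force: [-0.6, -0.1, -1.5]
grip_width: 0.0448
grasp_force: 34.7
```

```bash
python3 - <<'E'
from h import *
go([.6437,-.166,.083],5.1)
im,d=bot.read_camera('wrist'); P=cloud('wrist',d)
cv2.imwrite('pics/w5.png',im)
# warmer top edge & rail from wrist
m=(P[...,2]>.118)&(P[...,2]<.145)&(P[...,0]>.4)&(P[...,0]<.68)&(P[...,1]>-.02)
q=P[m]; print(len(q),q.min(0),q.max(0))
# right face: for columns, min y of rail points
for x in np.arange(.44,.66,.02):
    k=q[np.abs(q[:,0]-x)<.01]
    if len(k): print(x.round(2),k[:,1].min().round(4))
k=q[(q[:,1]>.06)&(q[:,1]<.12)]; 
for y in (.05,.08,.11):
    k=q[np.abs(q[:,1]-y)<.008]
    if len(k): print('far face at y',y,k[:,0].max().round(4))
E
python3 wedge.py wrist
```

```text
shift [-0.0003  0.0007 -0.0039] turn [-0.0062 -0.0029  0.0042] clock 17.75
[ 0.6427914  -0.16582877  0.2597207 ] [ 0.67352155  0.73916115 -0.00118231 -0.00284723] 17.8
wrist [  250    45    83   140 10362] rect [634.1 -83.2] [50.3 88.7] 2.8 corners [[607.0, -40.0], [611.0, -129.0], [661.0, -126.0], [657.0, -38.0]]
 slope 0.206 thin heading 90.8Traceback (most recent call last):
  File "<stdin>", line 7, in <module>
    return umr_minimum(a, axis, None, out, keepdims, initial, where)
ValueError: zero-size array to reduction operation minimum which has no identity
```

View pics/w5.png

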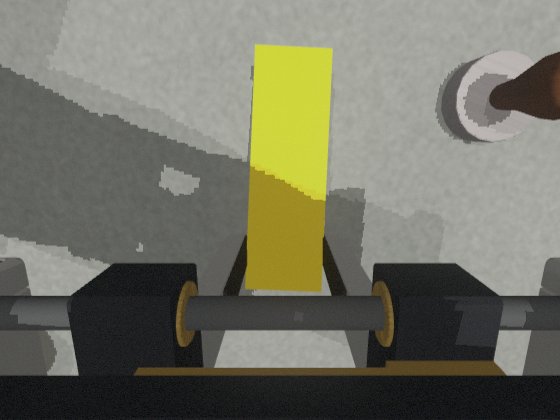

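The wedge is held straight, with its thin end at (293,45) pointing toward the warmer. I'll lower it and push in steps.

>>> jog_arm --commands '[0, 0, 0.02, -0.006, -0.003, 0, 0.03, 0, 0, 0.04, -0.006, -0.003, 0, 0.03, 0, 0, 0.05, -0.006, -0.003, 0, 0.03, 0, 0, 0.054, -0.006, -0.003, 0, 0.03, 0, 0, 0.054, -0.006, -0.003, 0, 0.03, 0.03, 0, 0.054, -0.006, -0.003, 0, 0.03, 0.06, 0, 0.054, -0.006, -0.003, 0, 0.03, 0.085, 0, 0.054, -0.006, -0.003, 0, 0.03, 0.1, 0, 0.054, -0.006, -0.003, 0, 0.03, 0.1, 0, 0.054, -0.006, -0.003, 0, 0.03]'

```text
clock: 18.85
tool_pos: [0.6347, -0.0647, 0.2104]
ee_rot: [0.674, 0.739, 0.002, 0.003]
wrist_force: [-1.3, 9.3, 20.2]
grip_width: 0.0449
grasp_force: 35.0
```

```bash
python3 - <<'E'
from h import *
s=bot.get_state();print(s['tool_pos'],s['wrist_force'],s['grip_width'],s['grasp_force'])
go([.6322,-.0367,.0235],5.1)
im,d=bot.read_camera('wrist'); P=cloud('wrist',d); cv2.imwrite('pics/w6.png',im)
im,d=bot.read_camera('side'); cv2.imwrite('pics/s6.png',cv2.resize(im[120:300,160:400],None,fx=2.5,fy=2.5))
E
```

```text
[ 0.63465098 -0.0647367   0.2103751 ] [-1.31894447  9.29925917 20.20060366] 0.04492995829470671 34.9917072057724
shift [0.0282 0.0001 0.0068] turn [0.0074 0.0019 0.0035] clock 18.85
```

View pics/w6.png

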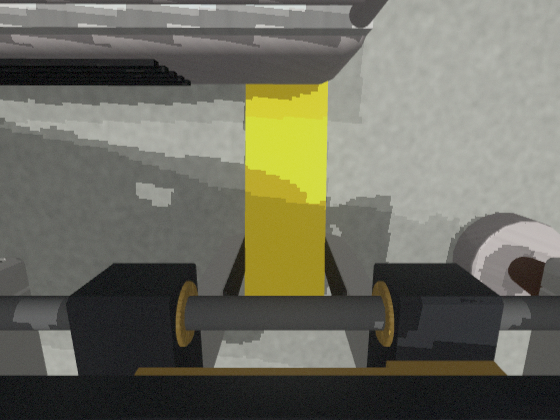

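The wedge tip is under the housing at (287,85), but 20 N upward means the wedge sits pitched in the grip. I'll let go, lower, and re-grip it flat.

>>> jog_arm --commands '[0, 0, -0.004, 0, 0, 0, 0.03, 0, 0, -0.004, 0, 0, 0, 0.07, 0, 0, -0.004, 0, 0, 0, 0.07, 0, 0, -0.004, 0, 0, 0, 0.07, 0, 0, -0.004, 0, 0, 0, 0.07, 0, 0, -0.004, 0, 0, 0, 0.07]'

```text
clock: 19.55
tool_pos: [0.6342, -0.0662, 0.2109]
ee_rot: [0.675, 0.738, 0.0, 0.001]
wrist_force: [0.1, -0.2, 0.2]
grip_width: 0.0702
grasp_force: 0.0
```

```bash
python3 - <<'E'
from h import *
s=bot.get_state();print(s['tool_pos'],s['wrist_force'],s['grip_width'],s['grasp_force'])
go([.6348,-.0647,.022],5.1)
E
python3 wedge.py wrist
```

```text
[ 0.63419664 -0.06621907  0.21087594] [ 0.0994873  -0.22249546  0.20521923] 0.07018769831324671 0.0
shift [0.0015 0.0007 0.0089] turn [ 0.0017  0.0009 -0.    ] clock 19.55
[ 0.63419664 -0.06621907  0.21087594] [6.74955605e-01 7.37857703e-01 3.12057966e-04 9.18489708e-04] 19.55
wrist [  245    80    84   216 17315] rect [631.1 -30.3] [ 46.4 118.6] 5.0 corners [[603.0, 27.0], [613.0, -91.0], [659.0, -87.0], [649.0, 31.0]]
 slope 0.18 thin heading 93.8
```

>>> jog_arm --commands '[0, 0, 0.006, 0, 0, 0, 0.07, 0, 0, 0.007, 0, 0, 0, 0.07, 0, 0, 0.007, 0, 0, 0, 0.03, 0, 0, 0.007, 0, 0, 0, 0.03, 0, 0, 0.007, 0, 0, 0, 0.03, 0, 0, 0.007, 0, 0, 0, 0.03, 0, 0, 0.007, 0, 0, 0, 0.03, 0.01, 0, 0.006, 0, 0, 0, 0.03, 0.02, 0, 0.006, 0, 0, 0, 0.03, 0.022, 0, 0.006, 0, 0, 0, 0.03, 0.022, 0, 0.006, 0, 0, 0, 0.03, 0.022, 0, 0.006, 0, 0, 0, 0.03]'

```text
clock: 20.8
tool_pos: [0.6323, -0.0441, 0.205]
ee_rot: [0.675, 0.738, 0.0, 0.001]
wrist_force: [0.3, 0.4, -1.0]
grip_width: 0.0447
grasp_force: 34.9
```

>>> jog_arm --commands '[0.002, 0, 0, 0, 0, 0, 0.03, 0.004, 0, 0, 0, 0, 0, 0.03, 0.004, 0, 0, 0, 0, 0, 0.03]'

```text
clock: 21.1
tool_pos: [0.6319, -0.0401, 0.205]
ee_rot: [0.675, 0.738, 0.0, 0.001]
wrist_force: [0.5, -0.5, -0.4]
grip_width: 0.0446
grasp_force: 34.9
```

>>> jog_arm --commands '[0.001, 0, 0, 0, 0, 0, 0.03, 0.002, 0, 0, 0, 0, 0, 0.03, 0.002, 0, 0, 0, 0, 0, 0.03]'

```text
clock: 21.4
tool_pos: [0.6318, -0.0381, 0.2051]
ee_rot: [0.675, 0.738, 0.0, 0.001]
wrist_force: [-0.0, -0.2, -0.8]
grip_width: 0.045
grasp_force: 34.9
```

>>> jog_arm --commands '[0.001, 0, 0, 0, 0, 0, 0.03, 0.002, 0, 0, 0, 0, 0, 0.03, 0.002, 0, 0, 0, 0, 0, 0.03]'

```text
clock: 21.7
tool_pos: [0.6316, -0.0361, 0.2051]
ee_rot: [0.675, 0.738, 0.0, 0.001]
wrist_force: [0.7, 0.0, -1.4]
grip_width: 0.0446
grasp_force: 34.9
```

>>> jog_arm --commands '[0.001, 0, 0, 0, 0, 0, 0.03, 0.002, 0, 0, 0, 0, 0, 0.03, 0.002, 0, 0, 0, 0, 0, 0.03]'

```text
clock: 22.0
tool_pos: [0.6314, -0.0341, 0.2051]
ee_rot: [0.675, 0.738, 0.0, 0.001]
wrist_force: [-0.5, -0.4, -1.2]
grip_width: 0.0448
grasp_force: 34.9
```

>>> jog_arm --commands '[0.001, 0, 0, 0, 0, 0, 0.03, 0.0015, 0, 0, 0, 0, 0, 0.03, 0.0015, 0, 0, 0, 0, 0, 0.03]'

```text
clock: 22.3
tool_pos: [0.6313, -0.0327, 0.205]
ee_rot: [0.675, 0.738, 0.0, 0.001]
wrist_force: [0.4, 0.0, -2.3]
grip_width: 0.045
grasp_force: 34.9
```

>>> jog_arm --commands '[0.001, 0, 0, 0, 0, 0, 0.03, 0.002, 0, 0, 0, 0, 0, 0.03, 0.002, 0, 0, 0, 0, 0, 0.03]'

```text
clock: 22.6
tool_pos: [0.6311, -0.0307, 0.2049]
ee_rot: [0.675, 0.738, 0.0, 0.001]
wrist_force: [0.1, -1.1, -4.0]
grip_width: 0.0445
grasp_force: 34.9
```

>>> jog_arm --commands '[0.001, 0, 0, 0, 0, 0, 0.03, 0.002, 0, 0, 0, 0, 0, 0.03, 0.002, 0, 0, 0, 0, 0, 0.03]'

```text
clock: 22.9
tool_pos: [0.6309, -0.0294, 0.2048]
ee_rot: [0.675, 0.738, -0.0, 0.001]
wrist_force: [0.6, -7.7, -5.8]
grip_width: 0.0452
grasp_force: 34.9
```

>>> jog_arm --commands '[0.0007, 0, 0, 0, 0, 0, 0.03, 0.0012, 0, 0, 0, 0, 0, 0.03, 0.0012, 0, 0, 0, 0, 0, 0.03]'

```text
clock: 23.2
tool_pos: [0.6309, -0.0285, 0.2049]
ee_rot: [0.675, 0.738, 0.0, 0.002]
wrist_force: [2.7, -9.2, -6.6]
grip_width: 0.0449
grasp_force: 34.9
```

>>> jog_arm --commands '[0.0005, 0, 0, 0, 0, 0, 0.07, 0.0005, 0, 0, 0, 0, 0, 0.07, 0.0005, 0, 0, 0, 0, 0, 0.07, 0.0005, 0, 0, 0, 0, 0, 0.07, 0, 0, -0.04, 0, 0, 0, 0.07, -0.045, 0, -0.04, 0, 0, 0, 0, -0.045, 0, -0.04, 0, 0, 0, 0, -0.045, 0, -0.04, 0, 0, 0, 0, -0.045, 0, -0.04, 0, 0, 0, 0, -0.045, 0, -0.04, 0, 0, 0, 0, -0.045, 0, -0.01, 0, 0, 0, 0, -0.045, 0, -0.001, 0, 0, 0, 0]'

```text
clock: 24.4
tool_pos: [0.6342, -0.0716, 0.2035]
ee_rot: [0.675, 0.738, -0.001, -0.0]
wrist_force: [-0.2, 0.3, 0.4]
grip_width: 0.0176
grasp_force: 0.0
```

```bash
python3 wedge.py wrist; python3 -c "
from h import *
s=bot.get_state();print(s['wrist_force'],s['grip_width'])"
```

```text
[ 0.63421336 -0.07160567  0.20353404] [ 6.74647213e-01  7.38139991e-01 -5.44405491e-04 -4.42498385e-04] 24.4
wrist [  243    62    91   166 14521] rect [628.6 -11. ] [45.2 82.3] 4.3 corners [[603.0, 28.0], [609.0, -54.0], [654.0, -50.0], [648.0, 32.0]]
 slope 0.181 thin heading 94.6
[ 0.16259642  0.14988095 -1.55247088] 0.013090502431073056
```

>>> jog_arm --commands '[0, 0, -0.001, 0, 0, 0, 0, 0, 0, -0.001, 0, 0, 0, 0, 0.008, 0, -0.001, 0, 0, 0, 0, 0.01, 0, -0.001, 0, 0, 0, 0, 0.011, 0, -0.001, 0, 0, 0, 0, 0.012, 0, -0.001, 0, 0, 0, 0]'

```text
clock: 25.05
tool_pos: [0.6338, -0.0603, 0.2074]
ee_rot: [0.675, 0.738, 0.0, 0.001]
wrist_force: [0.3, -2.4, 1.2]
grip_width: 0.0006
grasp_force: 1.1
```

>>> jog_arm --commands '[0.001, 0, 0, 0, 0, 0, 0, 0.002, 0, 0, 0, 0, 0, 0, 0.002, 0, 0, 0, 0, 0, 0]'

```text
clock: 25.35
tool_pos: [0.6337, -0.0591, 0.2074]
ee_rot: [0.675, 0.738, 0.0, 0.002]
wrist_force: [0.8, -6.9, 1.5]
grip_width: 0.0006
grasp_force: 3.2
```

>>> jog_arm --commands '[0.001, 0, 0, 0, 0, 0, 0, 0.002, 0, 0, 0, 0, 0, 0, 0.002, 0, 0, 0, 0, 0, 0]'

```text
clock: 25.65
tool_pos: [0.6336, -0.0579, 0.2075]
ee_rot: [0.675, 0.738, 0.0, 0.002]
wrist_force: [2.1, -13.2, 0.4]
grip_width: 0.0007
grasp_force: 6.3
```

>>> jog_arm --commands '[0.0005, 0, 0, 0, 0, 0, 0, 0.001, 0, 0, 0, 0, 0, 0, 0.001, 0, 0, 0, 0, 0, 0]'

```text
clock: 25.95
tool_pos: [0.6335, -0.0571, 0.2075]
ee_rot: [0.675, 0.738, 0.0, 0.003]
wrist_force: [2.5, -15.0, 1.2]
grip_width: 0.0006
grasp_force: 7.0
```

>>> jog_arm --commands '[-0.003, 0, 0, 0, 0, 0, 0, -0.01, 0, 0, 0, 0, 0, 0, -0.03, 0, -0.01, 0, 0, 0, 0, -0.05, 0, -0.05, 0, 0, 0, 0, -0.07, 0, -0.1, 0, 0, 0, 0, -0.08, 0, -0.15, 0, 0, 0, 0.09, -0.08, 0, -0.19, 0, 0, 0, 0.09, -0.08, 0, -0.19, 0, 0, 0, 0.09, -0.08, 0, -0.19, 0, 0, 0, 0.09]'

```text
clock: 26.85
tool_pos: [0.6399, -0.1351, 0.3975]
ee_rot: [0.675, 0.738, 0.001, 0.001]
wrist_force: [-0.7, -0.1, -0.5]
grip_width: 0.0289
grasp_force: 0.0
```

```bash
python3 wedge.py wrist; python3 - <<'E'
from h import *
im,d=bot.read_camera('wrist'); P=cloud('wrist',d); cv2.imwrite('pics/w7.png',im)
m=(P[...,2]>.08)&(P[...,2]<.118)&(P[...,1]>.03)&(P[...,0]<.64)&(P[...,0]>.42)
q=P[m]; a=np.linalg.lstsq(np.c_[q[:,:2]-q[:,:2].mean(0),np.ones(len(q))],q[:,2],rcond=None)[0]; print('deck',len(q),a)
m=(P[...,2]>.03)&(P[...,2]<.09)&(d>0)&(P[...,1]<-.2)
for p,s,c in blob(P,m):
    if s[4]>200: print(c.round(),p[p[:,2]>.05].min(0) if (p[:,2]>.05).any() else '',p.max(0))
E
```

```text
[ 0.63986484 -0.13513468  0.39752081] [0.67499607 0.73781951 0.0007597  0.00145269] 26.85
wrist [ 264   35   43   82 3376] rect [628.   -7.7] [44.6 82.6] 4.6 corners [[602.0, 32.0], [609.0, -51.0], [654.0, -47.0], [647.0, 35.0]]
 slope 0.164 thin heading 95.1
deck 136 [-0.00251977  0.07475467  0.10487898]
[ 80. 340.] [ 0.392517   -0.33253231  0.05003992] [ 0.44155625 -0.30712263  0.06400279]
[ 50. 362.] [ 0.36810614 -0.37838807  0.05004118] [ 0.36881576 -0.35471039  0.05004118]
```

View pics/w7.png

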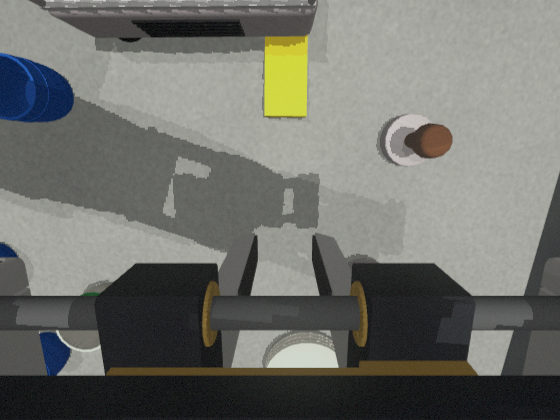

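The wedge stays under the corner by itself, with its rear end at (286,117). Next, the cups and the warmer from the top camera.

```bash
cat > look.py <<'E'
from h import *
im,d=bot.read_camera('top'); P=cloud('top',d); c=bot.get_state()['clock']; cv2.imwrite(f'pics/t_{c:.1f}.png',im)
hsv=cv2.cvtColor(im,cv2.COLOR_BGR2HSV)
m=(P[...,2]>.03)&(P[...,2]<.075)&(d>0)&(P[...,0]>.2)&(P[...,0]<.82)&(P[...,1]<.05)&(P[...,1]>-.56)
for p,s,c in blob(P,m):
    q=p[p[:,2]>.048]
    if len(q)>20:
        x,y=c.round().astype(int); print(c.round(),'sat',hsv[y-2:y+3,x-2:x+3,1].mean(),cv2.minEnclosingCircle((q[:,:2]*1000).astype(np.float32)))
m=(P[...,2]>.09)&(P[...,2]<.145)&(P[...,0]>.38)&(P[...,0]<.70)&(P[...,1]<.31)&(P[...,1]>-.02)
for p,s,c in blob(P,m):
    if s[4]>500:
        print('warmer',cv2.minAreaRect((p[:,:2]*1000).astype(np.float32)))
        q=p[(p[:,2]<.115)]; print('deck plane',np.linalg.lstsq(np.c_[q[:,:2]-[.53,.15],np.ones(len(q))],q[:,2],rcond=None)[0])
m=(P[...,2]>.06)&(P[...,2]<.115)&(P[...,0]>.36)&(P[...,0]<.62)&(P[...,1]<.48)&(P[...,1]>.35)
for p,s,c in blob(P,m):print('mat things',p.min(0).round(3),p.max(0).round(3))
go([.544,-.294,.2],0)
E
python3 look.py
```

```text
[410. 137.] sat 110.6 ((799.676025390625, -482.29608154296875), 78.29756927490234)
[417. 173.] sat 178.12 ((666.228759765625, -491.83160400390625), 32.05421447753906)
[360. 210.] sat 11.68 ((543.994140625, -294.0983581542969), 30.32962989807129)
[398. 228.] sat 8.28 ((480.3829345703125, -417.7278137207031), 31.287364959716797)
[364. 246.] sat 12.8 ((424.59356689453125, -302.3618469238281), 30.59475326538086)
[390. 272.] sat 166.08 ((340.337646484375, -382.35992431640625), 31.04515266418457)
[352. 291.] sat 159.68 ((283.7193908691406, -257.6678466796875), 30.48959732055664)
warmer ((528.8450927734375, 154.38766479492188), (218.0196533203125, 277.4835205078125), 5.5442328453063965)
deck plane [0.00555542 0.00255543 0.10487049]
mat things [0.523 0.376 0.061] [0.586 0.439 0.11 ]
mat things [0.382 0.35  0.06 ] [0.487 0.397 0.102]
shift [-0.1499 -0.1098  0.0153] turn [-0.0008 -0.0001  0.0892] clock 27.0
```

```bash
python3 - <<'E'
from h import *
im,d=bot.read_camera('top'); P=cloud('top',d); cv2.imwrite('pics/t3c.png',cv2.resize(im[150:310,100:370],None,fx=2.9,fy=2.9,interpolation=cv2.INTER_CUBIC))
m=(P[...,2]>.06)&(P[...,2]<.115)&(P[...,0]>.36)&(P[...,0]<.51)&(P[...,1]<.48)&(P[...,1]>.305)
for p,s,c in blob(P,m):
    q=p[p[:,2]>.08]; print(c,p.min(0).round(3),p.max(0).round(3),cv2.minEnclosingCircle((q[:,:2]*1000).astype(np.float32)))
E
```

```text
[153.79452055 247.24657534] [0.382 0.335 0.06 ] [0.487 0.397 0.104] ((432.1190490722656, 363.0718994140625), 51.85598373413086)
```

View pics/t3c.png

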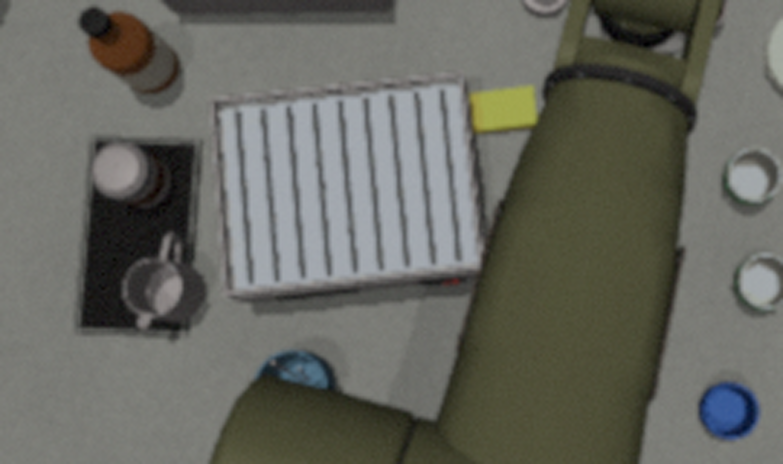

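The jug was knocked about 5 cm to around (0.43, 0.366). It is still upright with its middle about 16 mm inside the mat edge, so I'll leave it for now and re-check later. On to the cups.

```bash
python3 - <<'E'
from h import *
go([.544,-.297,.2],5.3)
E
```

```text
shift [-0.1529 -0.1101  0.0154] turn [-0.0006 -0.     -0.0033] clock 27.05
```

>>> jog_arm --commands '[-0.038, -0.027, 0, 0, 0, 0, 0.09, -0.076, -0.055, 0, 0, 0, 0, 0.09, -0.115, -0.083, 0, 0, 0, 0, 0.09, -0.153, -0.11, 0.01, 0, 0, 0, 0.09, -0.153, -0.11, 0.05, 0, 0, 0, 0.09, -0.153, -0.11, 0.09, 0, 0, 0, 0.09, -0.153, -0.11, 0.09, 0, 0, 0, 0.09]'

```text
clock: 27.75
tool_pos: [0.5433, -0.297, 0.3011]
ee_rot: [0.675, 0.738, -0.0, -0.004]
wrist_force: [-0.5, -2.2, -0.1]
grip_width: 0.0898
grasp_force: 0.0
```

```bash
python3 - <<'E'
from h import *
go([.544,-.297,.045],5.3); print(bot.get_state()['grip_width'])
im,d=bot.read_camera('wrist'); P=cloud('wrist',d)
m=(P[...,2]>.052)&(P[...,2]<.075)&(d>.05)
for p,s,c in blob(P,m):
    if s[4]>80: print(c.round(),p.min(0).round(3),p.max(0).round(3))
E
```

```text
shift [-0.0005  0.0012  0.0761] turn [-0.0061 -0.0052 -0.004 ] clock 27.75
0.08979701474302838
[123. 221.] [ 0.394 -0.334  0.052] [ 0.455 -0.273  0.068]
[287. 228.] [ 0.514 -0.325  0.052] [ 0.574 -0.264  0.068]
[197. 350.] [ 0.451 -0.442  0.052] [ 0.511 -0.388  0.068]
```

>>> jog_arm --commands '[0.002, 0.001, 0.04, -0.006, -0.005, -0.004, 0.09, 0.002, 0.001, 0.07, -0.006, -0.005, -0.004, 0.09, 0.002, 0.001, 0.076, -0.006, -0.005, -0.004, 0.09, 0.002, 0.001, 0.076, -0.006, -0.005, -0.004, 0.09, 0.002, 0.001, 0.076, -0.006, -0.005, -0.004, 0.05, 0.002, 0.001, 0.076, -0.006, -0.005, -0.004, 0.05, 0.002, 0.001, 0.076, -0.006, -0.005, -0.004, 0.05, 0.002, 0.001, 0.076, -0.006, -0.005, -0.004, 0.05, 0.002, 0.001, 0.076, -0.006, -0.005, -0.004, 0.05]' --grip_force 15

```text
clock: 28.7
tool_pos: [0.5452, -0.2953, 0.2318]
ee_rot: [0.673, 0.739, 0.001, 0.005]
wrist_force: [-2.4, -0.5, 6.0]
grip_width: 0.0608
grasp_force: 15.0
```

```bash
python3 - <<'E'
from h import *
s=bot.get_state();print(s['tool_pos'],s['grip_width'],s['grasp_force'])
go([.522,.2285,.22],5.5)
E
```

```text
[ 0.54523849 -0.29532822  0.23183363] 0.06083643621208209 15.012854486703873
shift [ 0.5226  0.0269 -0.1714] turn [ 0.0084  0.0065 -0.003 ] clock 28.7
```

>>> jog_arm --commands '[0, 0, -0.05, 0, 0, 0, 0.05, 0, 0, -0.1, 0, 0, 0, 0.05, 0.04, 0.002, -0.15, 0.004, 0.003, 0, 0.05, 0.09, 0.005, -0.17, 0.008, 0.006, 0, 0.05, 0.14, 0.007, -0.17, 0.008, 0.006, 0, 0.05, 0.19, 0.01, -0.17, 0.008, 0.006, 0, 0.05, 0.24, 0.012, -0.17, 0.008, 0.006, 0, 0.05, 0.29, 0.015, -0.17, 0.008, 0.006, 0, 0.05, 0.34, 0.017, -0.17, 0.008, 0.006, 0, 0.05, 0.39, 0.02, -0.17, 0.008, 0.006, 0, 0.05, 0.44, 0.023, -0.17, 0.008, 0.006, 0, 0.05, 0.49, 0.025, -0.17, 0.008, 0.006, 0, 0.05]'

```text
clock: 29.9
tool_pos: [0.5234, 0.1824, 0.3985]
ee_rot: [0.674, 0.739, 0.0, 0.0]
wrist_force: [0.1, 0.6, -0.9]
grip_width: 0.0608
grasp_force: 15.0
```

>>> jog_arm --commands '[0, 0, 0, 0, 0, 0, 0.05, 0, 0, 0, 0, 0, 0, 0.05]'

```text
clock: 30.1
tool_pos: [0.5237, 0.1813, 0.3981]
ee_rot: [0.673, 0.74, -0.0, -0.0]
wrist_force: [0.4, -0.7, -2.0]
grip_width: 0.0607
grasp_force: 15.0
```

```bash
python3 - <<'E'
from h import *
s=bot.get_state();print(s['tool_pos'],s['grip_width'],s['grasp_force'],s['wrist_force'])
go([.522,.2285,.158],5.5)
E
```

```text
[0.52366553 0.18125513 0.3981432 ] 0.0607295631606321 14.992778152227402 [ 0.38711169 -0.73862082 -1.96107095]
shift [0.0472 0.0029 0.0601] turn [-0.0005  0.0002 -0.0008] clock 30.1
```

>>> jog_arm --commands '[0.03, 0.002, 0, 0, 0, 0, 0.05, 0.047, 0.003, 0, 0, 0, 0, 0.05, 0.047, 0.003, 0, 0, 0, 0, 0.05, 0.047, 0.003, 0.03, 0, 0, 0, 0.05, 0.047, 0.003, 0.05, 0, 0, 0, 0.05, 0.047, 0.003, 0.057, 0, 0, 0, 0.05, 0.047, 0.003, 0.06, 0, 0, 0, 0.05, 0.047, 0.003, 0.06, 0, 0, 0, 0.05, 0.047, 0.003, 0.06, 0, 0, 0, 0.05]'

```text
clock: 31.0
tool_pos: [0.5228, 0.2273, 0.3395]
ee_rot: [0.674, 0.739, 0.001, 0.0]
wrist_force: [0.2, -0.2, -1.8]
grip_width: 0.0606
grasp_force: 15.0
```

>>> jog_arm --commands '[0, 0, 0.0015, 0, 0, 0, 0.05, 0, 0, 0.003, 0, 0, 0, 0.05, 0, 0, 0.003, 0, 0, 0, 0.05]'

```text
clock: 31.3
tool_pos: [0.5226, 0.2277, 0.3366]
ee_rot: [0.673, 0.739, 0.001, 0.0]
wrist_force: [-2.0, 2.1, 6.4]
grip_width: 0.0607
grasp_force: 15.0
```

>>> jog_arm --commands '[0, 0, -0.001, 0, 0, 0, 0.05, 0, 0, -0.001, 0, 0, 0, 0.085, 0, 0, -0.001, 0, 0, 0, 0.085, 0, 0, -0.001, 0, 0, 0, 0.085, 0, 0, -0.03, 0, 0, 0, 0.085, 0, 0, -0.07, 0, 0, 0, 0.085, 0, 0, -0.08, 0, 0, 0, 0.085, 0, 0, -0.08, 0, 0, 0, 0.085]'

```text
clock: 32.1
tool_pos: [0.5225, 0.2274, 0.4168]
ee_rot: [0.674, 0.739, 0.001, 0.001]
wrist_force: [0.7, -0.5, -0.0]
grip_width: 0.0846
grasp_force: 0.0
```

```bash
python3 - <<'E'
from h import *
go([.4245,-.3035,.12],5.3)
E
```

```text
shift [-0.5196 -0.1472  0.116 ] turn [ 0.0029 -0.0007  0.0004] clock 32.1
```

>>> jog_arm --commands '[-0.046, -0.013, 0, 0, 0, 0, 0.09, -0.092, -0.026, 0, 0, 0, 0, 0.09, -0.139, -0.039, 0, 0, 0, 0, 0.09, -0.185, -0.052, 0, 0, 0, 0, 0.09, -0.231, -0.065, 0, 0, 0, 0, 0.09, -0.277, -0.078, 0, 0, 0, 0, 0.09, -0.323, -0.092, 0, 0, 0, 0, 0.09, -0.37, -0.105, 0, 0, 0, 0, 0.09, -0.416, -0.118, 0, 0, 0, 0, 0.09, -0.462, -0.131, 0, 0, 0, 0, 0.09, -0.5, -0.142, 0.02, 0, 0, 0, 0.09, -0.52, -0.147, 0.06, 0.003, 0, 0, 0.09]'

```text
clock: 33.3
tool_pos: [0.4235, -0.3067, 0.3551]
ee_rot: [0.674, 0.738, -0.001, 0.0]
wrist_force: [0.5, -0.0, -0.4]
grip_width: 0.09
grasp_force: 0.0
```

>>> jog_arm --commands '[0, 0, 0.02, 0, 0, 0, 0.09, 0, 0, 0.02, 0, 0, 0, 0.09]'

```text
clock: 33.5
tool_pos: [0.4236, -0.3041, 0.3312]
ee_rot: [0.674, 0.739, -0.001, -0.005]
wrist_force: [-0.4, -0.2, 0.5]
grip_width: 0.0899
grasp_force: 0.0
```

```bash
cat > cup.py <<'E'
from h import *
import sys
im,d=bot.read_camera('wrist'); P=cloud('wrist',d)
m=(P[...,2]>.052)&(P[...,2]<.075)&(d>.05)&(P[...,1]<0)
for p,s,c in blob(P,m):
    if s[4]>80:
        x,y=c.astype(int); print(c.round(),p.min(0).round(3),p.max(0).round(3))
print(bot.get_state()['tool_pos'],bot.get_state()['grip_width']); go([float(v) for v in sys.argv[1:4]],5.3)
E
python3 cup.py .4245 -.3035 .047
```

```text
[114. 146.] [ 0.252 -0.289  0.052] [ 0.314 -0.229  0.066]
[287. 219.] [ 0.393 -0.333  0.052] [ 0.454 -0.273  0.066]
[212. 281.] [ 0.356 -0.384  0.052] [ 0.369 -0.359  0.066]
[339. 355.] [ 0.45  -0.447  0.052] [ 0.51  -0.401  0.067]
[ 0.4241447  -0.30386804  0.33357735] 0.08980697193301748
shift [0.     0.001  0.1066] turn [-0.0058 -0.0029  0.0001] clock 33.55
```

>>> jog_arm --commands '[0, 0.001, 0.05, -0.006, -0.003, 0, 0.09, 0, 0.001, 0.09, -0.006, -0.003, 0, 0.09, 0, 0.001, 0.106, -0.006, -0.003, 0, 0.09, 0, 0.001, 0.106, -0.006, -0.003, 0, 0.09, 0, 0.001, 0.106, -0.006, -0.003, 0, 0.09, 0, 0.001, 0.106, -0.006, -0.003, 0, 0.05, 0, 0.001, 0.106, -0.006, -0.003, 0, 0.05, 0, 0.001, 0.106, -0.006, -0.003, 0, 0.05, 0, 0.001, 0.106, -0.006, -0.003, 0, 0.05, 0, 0.001, 0.106, -0.006, -0.003, 0, 0.05]'

```text
clock: 34.55
tool_pos: [0.4251, -0.304, 0.2298]
ee_rot: [0.674, 0.739, 0.0, 0.002]
wrist_force: [-2.3, 1.3, 6.0]
grip_width: 0.0604
grasp_force: 15.0
```

```bash
python3 - <<'E'
from h import *
s=bot.get_state();print(s['tool_pos'],s['grip_width'],s['grasp_force'],s['wrist_force'])
go([.529,.154,.22],5.5)
E
```

```text
[ 0.42508571 -0.30395307  0.22983345] 0.06041004095064862 15.005457401275635 [-2.32083271  1.28478734  6.02444477]
shift [ 0.4458  0.1465 -0.1712] turn [ 0.0032  0.0033 -0.0031] clock 34.55
```

>>> jog_arm --commands '[0, 0, -0.05, 0, 0, 0, 0.05, 0, 0, -0.1, 0, 0, 0, 0.05, 0, 0, -0.15, 0, 0, 0, 0.05, 0.045, 0.015, -0.17, 0.003, 0.003, -0.003, 0.05, 0.09, 0.03, -0.17, 0.003, 0.003, -0.003, 0.05, 0.135, 0.044, -0.17, 0.003, 0.003, -0.003, 0.05, 0.18, 0.059, -0.17, 0.003, 0.003, -0.003, 0.05, 0.225, 0.074, -0.17, 0.003, 0.003, -0.003, 0.05, 0.27, 0.089, -0.17, 0.003, 0.003, -0.003, 0.05, 0.315, 0.103, -0.17, 0.003, 0.003, -0.003, 0.05, 0.36, 0.118, -0.17, 0.003, 0.003, -0.003, 0.05, 0.38, 0.125, -0.17, 0.003, 0.003, -0.003, 0.05]'

```text
clock: 35.75
tool_pos: [0.5138, 0.0898, 0.3983]
ee_rot: [0.671, 0.741, 0.0, -0.0]
wrist_force: [0.8, -1.0, -1.2]
grip_width: 0.0609
grasp_force: 15.0
```

```bash
python3 - <<'E'
from h import *
s=bot.get_state();print(s['tool_pos'],s['grip_width'],s['grasp_force'],s['wrist_force'])
go([.529,.154,.156],5.5)
E
```

```text
[0.5138014  0.08979485 0.39834168] 0.060899571902822476 14.997600764036179 [ 0.77514671 -0.97990522 -1.20422413]
shift [0.0624 0.0215 0.0624] turn [-0.0004 -0.0005  0.0024] clock 35.75
```

>>> jog_arm --commands '[0.035, 0.012, 0, 0, 0, 0, 0.05, 0.062, 0.021, 0, 0, 0, 0, 0.05, 0.062, 0.021, 0, 0, 0, 0, 0.05, 0.062, 0.021, 0.03, 0, 0, 0, 0.05, 0.062, 0.021, 0.05, 0, 0, 0, 0.05, 0.062, 0.021, 0.058, 0, 0, 0, 0.05, 0.062, 0.021, 0.062, 0, 0, 0, 0.05, 0.062, 0.021, 0.063, 0, 0, 0, 0.05, 0.062, 0.021, 0.063, 0, 0, 0, 0.05]'

```text
clock: 36.65
tool_pos: [0.5288, 0.1501, 0.3365]
ee_rot: [0.672, 0.74, 0.0, 0.0]
wrist_force: [-0.1, -0.2, -1.9]
grip_width: 0.0605
grasp_force: 15.0
```

>>> jog_arm --commands '[0, 0, 0.001, 0, 0, 0, 0.05, 0, 0, 0.002, 0, 0, 0, 0.05, 0, 0, 0.002, 0, 0, 0, 0.05]'

```text
clock: 36.95
tool_pos: [0.5287, 0.1503, 0.3348]
ee_rot: [0.672, 0.74, 0.001, 0.0]
wrist_force: [-2.4, -1.2, 6.5]
grip_width: 0.061
grasp_force: 15.0
```

>>> jog_arm --commands '[0, 0, -0.001, 0, 0, 0, 0.05, 0, 0, -0.001, 0, 0, 0, 0.085, 0, 0, -0.001, 0, 0, 0, 0.085, 0, 0, -0.001, 0, 0, 0, 0.085, 0, 0, -0.03, 0, 0, 0, 0.085, 0, 0, -0.07, 0, 0, 0, 0.085, 0, 0, -0.08, 0, 0, 0, 0.085, 0, 0, -0.08, 0, 0, 0, 0.085]'

```text
clock: 37.75
tool_pos: [0.5287, 0.1503, 0.415]
ee_rot: [0.672, 0.74, 0.001, 0.001]
wrist_force: [1.0, 1.0, -0.8]
grip_width: 0.0849
grasp_force: 0.0
```

```bash
python3 - <<'E'
from h import *
go([.4805,-.4175,.15],5.3)
E
```

```text
shift [-0.5606 -0.1026  0.0845] turn [ 0.003  -0.0003  0.0035] clock 37.75
```

>>> jog_arm --commands '[-0.048, -0.009, 0, 0.003, 0, 0.003, 0.09, -0.096, -0.018, 0, 0.003, 0, 0.003, 0.09, -0.144, -0.026, 0, 0.003, 0, 0.003, 0.09, -0.192, -0.035, 0, 0.003, 0, 0.003, 0.09, -0.24, -0.044, 0, 0.003, 0, 0.003, 0.09, -0.288, -0.053, 0, 0.003, 0, 0.003, 0.09, -0.336, -0.061, 0, 0.003, 0, 0.003, 0.09, -0.384, -0.07, 0, 0.003, 0, 0.003, 0.09, -0.432, -0.079, 0, 0.003, 0, 0.003, 0.09, -0.48, -0.088, 0.01, 0.003, 0, 0.003, 0.09, -0.52, -0.096, 0.03, 0.003, 0, 0.003, 0.09, -0.56, -0.102, 0.05, 0.003, 0, 0.003, 0.09]'

```text
clock: 38.95
tool_pos: [0.48, -0.4188, 0.3611]
ee_rot: [0.674, 0.739, -0.001, -0.002]
wrist_force: [0.5, -0.1, -0.6]
grip_width: 0.0901
grasp_force: 0.0
```

```bash
python3 cup.py .4805 -.4175 .047
```

```text
[66. 19.] [ 0.251 -0.292  0.052] [ 0.31  -0.263  0.061]
[130. 154.] [ 0.305 -0.416  0.052] [ 0.365 -0.356  0.061]
[286. 209.] [ 0.447 -0.452  0.052] [ 0.506 -0.391  0.06 ]
[446. 281.] [ 0.631 -0.492  0.052] [ 0.648 -0.47   0.058]
[255. 366.] [ 0.4   -0.595  0.052] [ 0.602 -0.583  0.075]
[ 0.47870977 -0.42319895  0.35636666] 0.08992849249212688
shift [0.0049 0.0033 0.1294] turn [-0.0081 -0.0045 -0.0031] clock 39.0
```

>>> jog_arm --commands '[0.003, 0.001, 0.03, -0.006, -0.003, 0, 0.09, 0.003, 0.001, 0.03, -0.006, -0.003, 0, 0.09, 0.003, 0.001, 0.03, -0.006, -0.003, 0, 0.09]'

```text
clock: 39.3
tool_pos: [0.4815, -0.4136, 0.333]
ee_rot: [0.673, 0.739, 0.0, 0.001]
wrist_force: [-0.4, 0.3, 0.9]
grip_width: 0.0896
grasp_force: 0.0
```

```bash
python3 cup.py .4805 -.4175 .047
```

```text
[43. 17.] [ 0.256 -0.29   0.052] [ 0.312 -0.266  0.065]
[109. 162.] [ 0.308 -0.413  0.052] [ 0.369 -0.353  0.066]
[282. 223.] [ 0.449 -0.449  0.052] [ 0.51  -0.388  0.066]
[ 0.48164518 -0.41361813  0.33420622] 0.09028236531032058
shift [-0.0034 -0.0018  0.1072] turn [0.003 0.003 0.001] clock 39.35
```

Cup 2 is at (0.480, -0.418).

>>> jog_arm --commands '[-0.004, -0.002, 0.05, 0.003, 0.003, 0, 0.09, -0.004, -0.002, 0.09, 0.003, 0.003, 0, 0.09, -0.004, -0.002, 0.106, 0.003, 0.003, 0, 0.09, -0.004, -0.002, 0.106, 0.003, 0.003, 0, 0.09, -0.004, -0.002, 0.106, 0.003, 0.003, 0, 0.09, -0.004, -0.002, 0.106, 0.003, 0.003, 0, 0.05, -0.004, -0.002, 0.106, 0.003, 0.003, 0, 0.05, -0.004, -0.002, 0.106, 0.003, 0.003, 0, 0.05, -0.004, -0.002, 0.106, 0.003, 0.003, 0, 0.05, -0.004, -0.002, 0.106, 0.003, 0.003, 0, 0.05]'

```text
clock: 40.35
tool_pos: [0.4802, -0.4184, 0.2282]
ee_rot: [0.673, 0.739, -0.0, 0.0]
wrist_force: [-0.5, 0.9, 4.3]
grip_width: 0.0605
grasp_force: 15.0
```

```bash
python3 - <<'E'
from h import *
s=bot.get_state();print(s['tool_pos'],s['grip_width'],s['grasp_force'],s['wrist_force'])
go([.536,.076,.22],5.5)
E
```

```text
[ 0.48019889 -0.41838121  0.22816458] 0.06046634761699979 15.000485926866531 [-0.49429474  0.85659212  4.2895624 ]
shift [ 0.487   0.1015 -0.172 ] turn [ 0.0004  0.0005 -0.003 ] clock 40.35
```

>>> jog_arm --commands '[0, 0, -0.05, 0, 0, 0, 0.05, 0, 0, -0.1, 0, 0, 0, 0.05, 0, 0, -0.15, 0, 0, 0, 0.05, 0.047, 0.01, -0.172, 0, 0, 0, 0.05, 0.094, 0.02, -0.172, 0, 0, 0, 0.05, 0.141, 0.029, -0.172, 0, 0, 0, 0.05, 0.188, 0.039, -0.172, 0, 0, 0, 0.05, 0.235, 0.049, -0.172, 0, 0, 0, 0.05, 0.282, 0.059, -0.172, 0, 0, 0, 0.05, 0.329, 0.069, -0.172, 0, 0, 0, 0.05, 0.376, 0.078, -0.172, 0, 0, 0, 0.05, 0.4, 0.083, -0.172, 0, 0, 0, 0.05]'

```text
clock: 41.55
tool_pos: [0.5255, -0.0092, 0.3996]
ee_rot: [0.673, 0.74, 0.0, -0.0]
wrist_force: [0.3, -1.0, -1.7]
grip_width: 0.0605
grasp_force: 15.0
```

>>> jog_arm --commands '[0.04, 0.009, 0, 0, 0, 0, 0.05, 0.07, 0.015, 0, 0, 0, 0, 0.05, 0.07, 0.015, 0, 0, 0, 0, 0.05, 0.07, 0.015, 0, 0, 0, 0, 0.05]'

```text
clock: 41.95
tool_pos: [0.534, 0.0591, 0.3994]
ee_rot: [0.673, 0.74, -0.0, -0.0]
wrist_force: [-0.2, 0.0, -2.6]
grip_width: 0.0604
grasp_force: 15.0
```

```bash
python3 - <<'E'
from h import *
s=bot.get_state();print(s['tool_pos'],s['grip_width'],s['grasp_force'],s['wrist_force'])
go([.536,.076,.154],5.5)
E
```

```text
[0.53402587 0.05911665 0.39938012] 0.060371194993866215 14.999759048223495 [-0.21870488  0.00581978 -2.59585964]
shift [0.0166 0.0036 0.0654] turn [-0.0006  0.0002 -0.0017] clock 41.95
```

>>> jog_arm --commands '[0.016, 0.004, 0, 0, 0, 0, 0.05, 0.016, 0.004, 0.03, 0, 0, 0, 0.05, 0.016, 0.004, 0.05, 0, 0, 0, 0.05, 0.016, 0.004, 0.06, 0, 0, 0, 0.05, 0.016, 0.004, 0.064, 0, 0, 0, 0.05, 0.016, 0.004, 0.065, 0, 0, 0, 0.05, 0.016, 0.004, 0.066, 0, 0, 0, 0.05, 0.016, 0.004, 0.066, 0, 0, 0, 0.05]'

```text
clock: 42.75
tool_pos: [0.5367, 0.075, 0.3343]
ee_rot: [0.674, 0.739, 0.0, 0.0]
wrist_force: [-1.3, 0.7, -2.8]
grip_width: 0.0608
grasp_force: 15.0
```

>>> jog_arm --commands '[0, 0, 0.001, 0, 0, 0, 0.05, 0, 0, 0.001, 0, 0, 0, 0.05, 0, 0, 0.001, 0, 0, 0, 0.05]'

```text
clock: 43.05
tool_pos: [0.5367, 0.075, 0.3332]
ee_rot: [0.674, 0.739, 0.0, 0.0]
wrist_force: [-0.6, 0.5, 2.8]
grip_width: 0.0607
grasp_force: 15.0
```

>>> jog_arm --commands '[0, 0, 0, 0, 0, 0, 0.085, 0, 0, 0, 0, 0, 0, 0.085, 0, 0, 0, 0, 0, 0, 0.085, 0, 0, -0.03, 0, 0, 0, 0.085, 0, 0, -0.08, 0, 0, 0, 0.085, 0, 0, -0.13, 0, 0, 0, 0.085, -0.05, 0, -0.13, 0, 0, 0, 0.085, -0.1, 0, -0.13, 0, 0, 0, 0.085, -0.15, 0, -0.13, 0, 0, 0, 0.085, -0.2, 0, -0.13, 0, 0, 0, 0.085, -0.25, -0.03, -0.13, 0, 0, 0, 0.085, -0.3, -0.06, -0.13, 0, 0, 0, 0.085]'

```text
clock: 44.25
tool_pos: [0.5112, -0.2161, 0.4622]
ee_rot: [0.673, 0.739, -0.0, -0.0]
wrist_force: [0.2, 0.5, 0.7]
grip_width: 0.085
grasp_force: 0.0
```

```bash
python3 - <<'E'
from h import *
im,d=bot.read_camera('top'); P=cloud('top',d); cv2.imwrite('pics/t4.png',cv2.resize(im[150:310,100:370],None,fx=2.9,fy=2.9,interpolation=cv2.INTER_CUBIC))
m=(P[...,2]>.145)&(P[...,2]<.18)&(P[...,0]>.4)&(P[...,0]<.68)&(P[...,1]<.31)&(P[...,1]>0)
for p,s,c in blob(P,m): print('cup',c.round(),np.round(p[:,2].max(),3),cv2.minEnclosingCircle((p[:,:2]*1000).astype(np.float32)))
m=(P[...,2]>.09)&(P[...,2]<.145)&(P[...,0]>.38)&(P[...,0]<.70)&(P[...,1]<.31)&(P[...,1]>-.02)
q=P[m]; print('warmer',cv2.minAreaRect((q[:,:2]*1000).astype(np.float32))); q=q[q[:,2]<.115]
print('deck plane',np.linalg.lstsq(np.c_[q[:,:2]-[.53,.15],np.ones(len(q))],q[:,2],rcond=None)[0])
hsv=cv2.cvtColor(im,cv2.COLOR_BGR2HSV)
m=(hsv[...,2]<60)&(P[...,2]<.02)&(d>0)&(P[...,0]>.34)&(P[...,0]<.64)&(P[...,1]>.33)&(P[...,1]<.5)
q=P[m]; print('mat ext',np.percentile(q[:,:2],[.3,50,99.7],axis=0))
m=(P[...,2]>.05)&(P[...,2]<.115)&(P[...,0]>.34)&(P[...,0]<.62)&(P[...,1]<.48)&(P[...,1]>.308)
for p,s,c in blob(P,m):
    q=p[p[:,2]>.085];print('mat thing',c.round(),q.min(0).round(3),q.max(0).round(3))
m=(hsv[...,0]>20)&(hsv[...,0]<38)&(hsv[...,1]>120)&(hsv[...,2]>60)&(P[...,2]<.04)&(P[...,1]<.1)&(P[...,1]>-.1)
q=P[m];print('wedge',q.min(0),q.max(0))
E
```

```text
cup [244. 208.] 0.171 ((538.4979248046875, 74.79879760742188), 30.882753372192383)
cup [219. 211.] 0.172 ((529.8751831054688, 151.12130737304688), 31.002992630004883)
cup [193. 213.] 0.171 ((523.7002563476562, 230.06260681152344), 31.021190643310547)
warmer ((529.7029418945312, 153.76185607910156), (216.56629943847656, 278.21044921875), 5.2732768058776855)
deck plane [0.00510127 0.00300851 0.10530808]
mat ext [[0.38088979 0.35094744]
 [0.48617359 0.42532249]
 [0.59533764 0.47592697]]
mat thing [143. 208.] [0.523 0.376 0.086] [0.586 0.438 0.109]
mat thing [155. 247.] [0.382 0.336 0.085] [0.479 0.397 0.102]
wedge [ 6.06432111e-01 -4.76211705e-02  2.04044917e-04] [0.65339888 0.02660875 0.03497915]
```

View pics/t4.png

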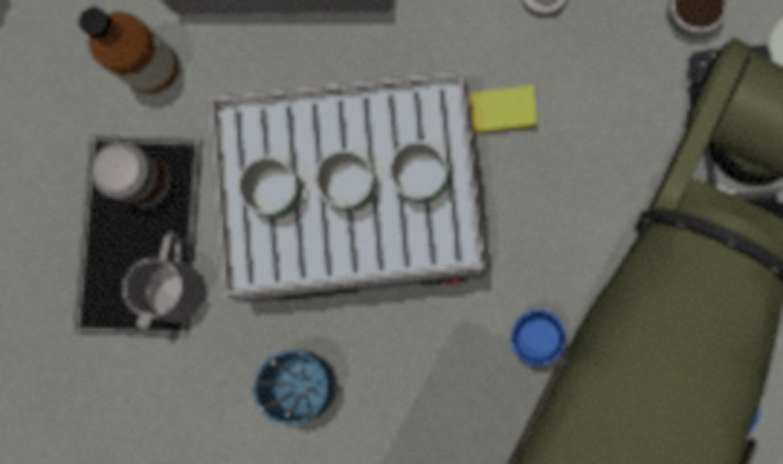

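All three cups stand inside the rail at crop (270,187), (346,181) and (420,173), and the wedge (505,110) is still in place. Before handing in I'll check the knocked jug's margin and tilt.

```bash
python3 - <<'E'
from h import *
im,d=bot.read_camera('top'); P=cloud('top',d); hsv=cv2.cvtColor(im,cv2.COLOR_BGR2HSV)
m=(hsv[...,2]<60)&(P[...,2]<.02)&(d>0)&(P[...,0]>.36)&(P[...,0]<.62)&(P[...,1]>.33)&(P[...,1]<.5)
q=P[m]
for x in np.arange(.38,.6,.02):
    k=q[np.abs(q[:,0]-x)<.01][:,1]; print(round(x,2),k.min().round(4),k.max().round(4))
m=(P[...,2]>.085)&(P[...,2]<.115)&(P[...,0]>.34)&(P[...,0]<.5)&(P[...,1]<.42)&(P[...,1]>.308)
q=P[m]; c=np.median(q,0); print(c,np.linalg.lstsq(np.c_[q[:,:2]-c[:2],np.ones(len(q))],q[:,2],rcond=None)[0])
im,d=bot.read_camera('side'); cv2.imwrite('pics/s8.png',cv2.resize(im[200:410,130:350],None,fx=2.7,fy=2.7,interpolation=cv2.INTER_CUBIC))
E
```

```text
0.38 0.3544 0.4761
0.4 0.3387 0.4764
0.42 0.4303 0.4768
0.44 0.3903 0.4758
0.46 0.3509 0.4768
0.48 0.3491 0.4732
0.5 0.3572 0.4716
0.52 0.3541 0.4716
0.54 0.3554 0.4717
0.56 0.3552 0.3805
0.58 0.3522 0.3997
[0.4220738  0.37422335 0.09321827] [-0.07021787 -0.0197443   0.09298528]
```

View pics/s8.png

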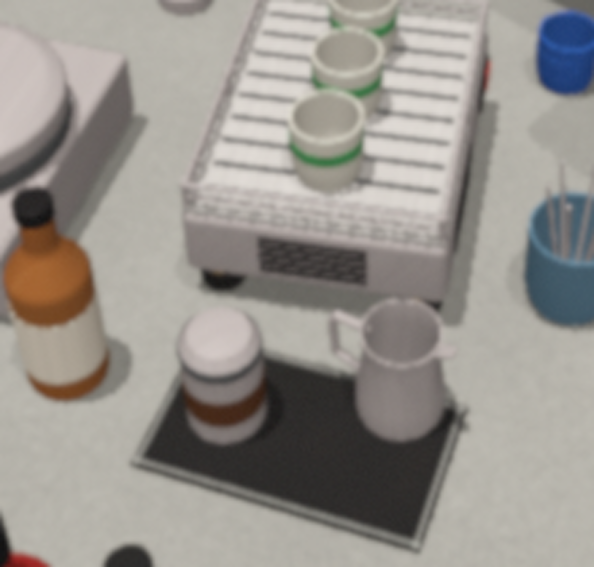

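The side view shows the jug (400,370) upright with its foot's middle about 15 mm inside the mat edge, and the shaker (225,375) upright too. The cups stand on the deck and the gripper is clear, so I'm handing in.

```bash
python3 -c "
from cell import bot
print(bot.hand_in())"
```

```text
the job is handed in; nothing more can be done
None
```

I handed the job in after about 45 s on the robot's clock; no verdict came back. The jug and shaker are upright on the mat, the wedge holds by itself under the bare foot with the warmer level, and all three white cups stand on the deck. The jug was knocked about 5 cm after I placed it, and its middle is now about 15 mm inside the mat's edge.

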